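# Load the vial mixer and snap its cover on

## Task

Move every red-capped sample vial from the orange rack into the mixer, one to a well, standing fully down in it. Then fit the blue cover: with its rear end held up, hook the front lip into the slot at the mixer's front, pivot it down, and press its two orange buttons one after the other until both orange catches have snapped over it and the cover lies flat and is let go. Tip no vial over and leave the two bottles behind the mixer where they stand.

Things in the scene. Friction and masses are not known exactly. Their poses are not given: they have to be found in the camera images.
- mixer: White vial mixer, fixed, 216 (x) x 104 (y) x 92 mm high. Origin: centre of its underside on the bench; x from its front (slot) to its rear (two orange catches), z up. A block 50 mm wide along x, top 42 mm high, has 4 wells in a row; its sides are open for fingers. Cover's seat (rear ledge, and 24 mm wide in front): 74 mm high. Seated, the cover's plate is centred over the origin, axes alike, 2 mm play fore and aft.
- slot (a point): Centre of the mouth of the slot in the mixer's front wall, open towards mixer +x: mixer x = -82 mm, z = 79 mm. 32 mm wide (y), 10 mm high (z 74 to 84 mm, under a grey bar 92 mm high at its top), 12 mm deep (towards -x). Grey cheeks beside it, up to y = +-42 mm, stop the plate's front edge at x = -82 mm. Axes as the mixer's.
- well0 (a point): Centre of the mouth of a well of the mixer (the first, nearest the slot): round, 28 mm wide, 30 mm deep, mouth 42 mm above the bench, small chamfer; wells are 33 mm apart. Axes as the mixer's.
- well1 (a point): Centre of the mouth of a well of the mixer (the second): round, 28 mm wide, 30 mm deep, mouth 42 mm above the bench, small chamfer; wells are 33 mm apart. Axes as the mixer's.
- well2 (a point): Centre of the mouth of a well of the mixer (the third): round, 28 mm wide, 30 mm deep, mouth 42 mm above the bench, small chamfer; wells are 33 mm apart. Axes as the mixer's.
- well3 (a point): Centre of the mouth of a well of the mixer (the fourth, nearest the catches): round, 28 mm wide, 30 mm deep, mouth 42 mm above the bench, small chamfer; wells are 33 mm apart. Axes as the mixer's.
- catch_l (a joint): Orange spring catch, 16 mm wide, at the mixer's rear left, y = +30 mm. Value: metres pushed back (+x), 0 at rest, at most 0.010; springs back (2.5 N + 0.5 N/mm). Its nose slopes from a tip at x = 75, z = 80.5 to 82.5 mm up to x = 81.5, z = 91.5 mm. A hooked cover left alone rests on both noses, tilted 0.07 to 0.1 rad; 6 to 12 N on the button beside it pushes the rear edge past the nose, which snaps over it.
- catch_r (a joint): Orange spring catch, 16 mm wide, at the mixer's rear right, y = -30 mm. Value: metres pushed back (+x), 0 at rest, at most 0.010; springs back (2.5 N + 0.5 N/mm). Its nose slopes from a tip at x = 75, z = 80.5 to 82.5 mm up to x = 81.5, z = 91.5 mm. A hooked cover left alone rests on both noses, tilted 0.07 to 0.1 rad; 6 to 12 N on the button beside it pushes the rear edge past the nose, which snaps over it.
- cover_handle (a point): Loose blue cover, 130 g, on the bench, right way up: plate 160 (x) x 84 (y) x 5 mm, with a front lip (tongue 22 mm wide, 5 thick, 10 mm out of the middle of its -x edge) and a white upright grip rib on its middle, 56 (x) x 12 (y) mm, 5 to 45 mm above the underside. This point: the rib's centre, 25 mm above the underside, over the plate's centre. x from lip to rear edge, y left, z up out of the plate.
- cover_lip (a point): Tip of the cover's front lip, middle of its width and thickness: 90 mm in front of the rib's centre and 22.5 mm below it. Axes as the cover's.
- pad_l (a point): Top centre of the orange press button (12 mm across, fixed to the plate, standing 6 mm above its top) near the cover's rear left corner: 56 mm behind and 35 mm to the left (+y) of the rib's centre, 14 mm below it (11 mm above the underside). Seated: 85 mm above the bench. Press here to snap the left catch.
- pad_r (a point): The same near the cover's rear right corner: 56 mm behind, 35 mm to the right (-y) of the rib's centre, 14 mm below it. Press here to snap the right catch.
- rack: Orange block rack, fixed for the episode, 142 (x) x 56 (y) x 42 mm high, with four pockets in a row along x (33 mm apart, 28 mm wide, 30 mm deep, pocket floor 12 mm above the bench). Origin: centre of its underside.
- vial0_mid (a point): Sample vial with a red screw cap, standing in a pocket of the rack; may be absent. 58 mm high, body 23 mm in diameter (tapering to 17 mm over the lowest 5 mm), cap 27 mm in diameter and 18 mm high, 35 g. This point is its centre, 29 mm above its foot; z is its axis, towards the cap. Standing in the rack or in a well its foot is 12 mm above the bench and 28 mm of it stand out of the block.
- vial1_mid (a point): Sample vial with a red screw cap, standing in a pocket of the rack; may be absent. 58 mm high, body 23 mm in diameter (tapering to 17 mm over the lowest 5 mm), cap 27 mm in diameter and 18 mm high, 35 g. This point is its centre, 29 mm above its foot; z is its axis, towards the cap. Standing in the rack or in a well its foot is 12 mm above the bench and 28 mm of it stand out of the block.
- vial2_mid (a point): Sample vial with a red screw cap, standing in a pocket of the rack; may be absent. 58 mm high, body 23 mm in diameter (tapering to 17 mm over the lowest 5 mm), cap 27 mm in diameter and 18 mm high, 35 g. This point is its centre, 29 mm above its foot; z is its axis, towards the cap. Standing in the rack or in a well its foot is 12 mm above the bench and 28 mm of it stand out of the block.
- vial3_mid (a point): Sample vial with a red screw cap, standing in a pocket of the rack; may be absent. 58 mm high, body 23 mm in diameter (tapering to 17 mm over the lowest 5 mm), cap 27 mm in diameter and 18 mm high, 35 g. This point is its centre, 29 mm above its foot; z is its axis, towards the cap. Standing in the rack or in a well its foot is 12 mm above the bench and 28 mm of it stand out of the block.
- bottle_a: White reagent bottle standing beyond the mixer, 64 mm in diameter, 150 mm high; origin under its centre. Bystander.
- bottle_b: Cream-coloured jar standing beyond the mixer, 60 mm in diameter, 120 mm high; origin under its centre. Bystander.
There are look-alikes about, which are no part of the job. What is shaped like the part that bears vial2_mid but black or green is not meant.

How it is judged:
By the outcome, as a careful person would: the job done as asked, in the order asked, and still so for the second after the job is handed in, with the robot touching nothing.
Of vial0, vial1, vial2, vial3 only 3 to 4 are there at a start; the rules pass over those that are not, and their reading is None.
At some moment in a run one of cover may be knocked a few centimetres aside while the robot is not near it.
It also fails if it takes over 210 s, if anything falls off the work surface, if the arm or the gripper's body presses on something with over 40 N, if the wrist force passes 120 N, or if a joint passes its speed limit or range.

## Robot

A 6-joint arm with a two-finger parallel gripper is mounted at the origin on the work surface. World frame = base frame: x ahead of the robot, y to its left, z up, the work surface at z = 0. Lengths are in mm, angles in rad, forces in N, time in s.
With the tool pointing down it reaches from about 350 to 975 mm from the base axis. Payload 7.1 kg.
Tool frame: the origin (TCP) lies where the fingers leave the gripper's body, on its centre line; the fingertips stand 80 mm ahead of it and the grasp point (between the pads) lies 61 mm ahead of it; y points along the fingers, z is the direction in which the jaws open and shut, and the axes are right-handed (so a half turn about y gives the same grasp; the last joint's range is limited). The gripper opens to 88 mm and grips with 3 to 60 N. Pads are 20 mm wide; open, the fingers measure 115 mm over their backs; the gripper's body (75 mm by 178 mm) begins 61 mm behind the grasp point.
Start: joints at [-1.274, 0.423, 1.63, -0, 1.089, -0.019], TCP at [194.128, -594.07, 302.675] pointing down, gripper open.
Joint ranges: [-3, 3], [-0.9, 2.11], [0.09, 2.58], [-1.31, 4.45], [0.11, 2.69], [-2.54, 2.54]. Speed limits (rad/s): [2.39, 2.39, 3.01, 3.14, 3.14, 3.14].

## Interface

Orientations are given as a rotation vector (axis times angle).
In Python, from plant import observe, capture, camera_info, manip gives the robot as it stands.
- The arm moves only by the shell command python3 -m jog 'ROWS' [FORCE]. ROWS is JSON, a list of rows, each an object of numbers: "claw": the gripper command: -1 is shut, 1 is fully open, values between are in proportion; "dx", "dy", "dz": the shift along the tool's x, y, z in m; "rx", "ry", "rz": the turn, a rotation vector about the tool's x, y, z in rad. In form: [{"claw": .., "dx": .., "dy": .., "dz": .., "rx": .., "ry": .., "rz": ..}, ...]. A call has 1 to 20 rows; each row is the pose to reach, as a shift and turn from the pose commanded when the call began, along the tool's axes at that moment; what a row does not reach only later rows make up. A row lasts 1/8 s, in which the tool goes at most 62.5 mm and 10.7 degrees, less where a joint would pass 70% of its speed; a pose out of reach is approached as far as the arm can. A call with a gripper value outside its range is refused whole. The fingers move at their own pace and stop on an object; FORCE is the grip in N (left out, the last holds). Time passes only in rows, so rows that repeat a pose let the fingers close. It gives the time, the measured TCP pose, the force and the opening at its end, in the units of the state.
- observe(): the state, without advancing time (a new reading comes with each control period).
- capture(name): name is "scene" or "top"; returns (picture, depth): 480x640x3 uint8, red, green, blue; 480x640 float32, mm along the optical axis (not along the pixel's ray), 0 where there is no reading.
- camera_info(name): a dict with "K" (3x3 intrinsics, pixels), "view" (4x4, takes a point from world to camera coordinates). Camera axes: x right, y down, z forward; pixel columns grow to the right and rows downward; lengths in mm; the calibration is good to about 2 mm. A picture is of the moment at which its call begins. camera_info takes no time and is no camera call.
- manip.job_done(): hands the job in, once; it reports no verdict.
The state is a dict: "time_s": time; "q": joint angles; "dq": joint speeds; "joint_torque": joint torques, N m; "ee_pos": TCP position; "ee_rot": TCP orientation; "ft_force": force on the tool from outside, world axes, zero at the start; "wrist_torque": the same for the moment, N m; "width": finger opening in mm.
Only numpy, scipy, OpenCV 4.12 (cv2) and the standard library are available. Lean on these libraries where they do the work, as an engineer would, in place of code of your own. Each camera call takes 0.05 s, during which the arm holds its last target. There are 200 camera calls.

## Working session

There is one attempt and no reset: what is moved stays moved. The work goes in short steps, Python scripts to look and compute and a shell command to move; the robot and the scene stay as the last step left them, time stands still between calls to the robot, and variables do not carry over. Pictures are saved under pics/ and viewed, about 12 in all and at most 16, crops included, and the job is handed in when it is done.

```bash
ls; mkdir -p pics; cat > h.py <<'E'
import numpy as np, cv2
from scipy.spatial.transform import Rotation as R
from plant import observe, capture, camera_info, manip
def cam(n):
    c=camera_info(n); return np.array(c["K"]),np.array(c["view"])
def ray(n,u,v,z):
    K,V=cam(n); Rm,t=V[:3,:3],V[:3,3]
    o=-Rm.T@t; d=Rm.T@np.linalg.inv(K)@[u,v,1]
    return o+d*(z-o[2])/d[2]
def proj(n,p):
    K,V=cam(n); c=V[:3,:3]@np.array(p)+V[:3,3]; q=K@c; return q[:2]/q[2]
def cloud(n,D):
    K,V=cam(n); v,u=np.mgrid[:480,:640]
    P=np.stack([u*D,v*D,D],-1)@np.linalg.inv(K).T
    return (P-V[:3,3])@V[:3,:3]
def save(name,im,crop=None,s=1):
    if crop: x0,y0,x1,y1=crop; im=im[y0:y1,x0:x1]
    im=cv2.resize(im,None,fx=s,fy=s,interpolation=cv2.INTER_CUBIC)
    cv2.imwrite('pics/'+name,im[...,::-1])
E
python3 - <<'E'
from h import *
o=observe(); print(o)
for n in("top","scene"):
    im,D=capture(n); save(n+'0.png',im); np.savez(n+'0.npz',im=im,D=D)
    K,V=cam(n); print(n,K.round(1).tolist(),V.round(3).tolist())
print(R.from_rotvec(o['ee_rot']).as_matrix().round(3))
E
```

```text
pics
{'time_s': 0.0, 'q': array([-1.27400201e+00,  4.23843705e-01,  1.63068967e+00, -1.07008583e-05,
        1.08857483e+00, -1.90397476e-02]), 'dq': array([-0.00196337, -0.00075059,  0.00233462,  0.00153146,  0.00205971,
        0.00011974]), 'joint_torque': array([-1.85790873e-05, -5.44628799e+01, -2.73670632e+01,  6.43976592e-02,
        2.27783946e-02, -1.08557856e-04]), 'ee_pos': array([ 194.00365388, -593.67449715,  301.89993955]), 'ee_rot': array([-0.3268372 ,  2.05253872, -2.04942423]), 'ft_force': array([-1.24530756, -0.12847426,  0.87788961]), 'wrist_torque': array([0.00861306, 0.00966717, 0.02635884]), 'width': 87.68485693699675}
top [[454.3, 0.0, 312.4], [0.0, 454.3, 241.5], [0.0, 0.0, 1.0]] [[0.011, -1.0, -0.009, 12.199], [-0.983, -0.009, -0.182, 566.545], [0.182, 0.011, -0.983, 787.006], [0.0, 0.0, 0.0, 1.0]]
scene [[470.1, 0.0, 315.4], [0.0, 470.1, 235.9], [0.0, 0.0, 1.0]] [[-0.582, 0.813, -0.011, 330.793], [0.592, 0.415, -0.691, -309.521], [-0.557, -0.409, -0.723, 1372.747], [0.0, 0.0, 0.0, 1.0]]
[[-0.951 -0.     0.311]
 [-0.311  0.001 -0.951]
 [-0.    -1.    -0.002]]
```

View pics/top0.png

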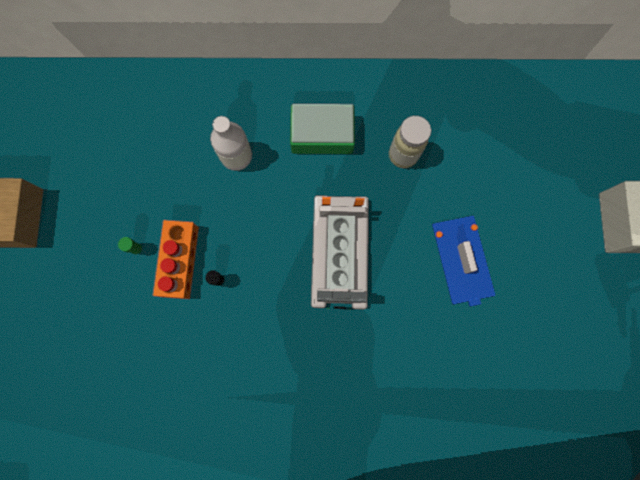

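View pics/scene0.png

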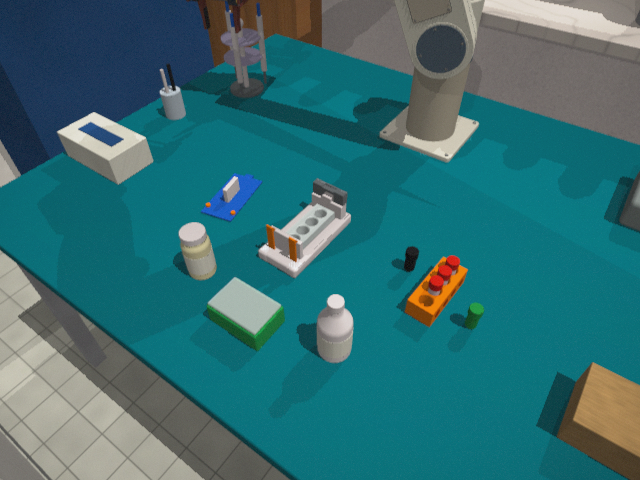

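The top view shows three red caps in the rack at (171,247), (168,265) and (166,284), with the pocket at (177,232) empty. Possible confusions are the black vial at (214,278) and the green one at (127,244), so I choose the red three. The mixer's slot is at (341,297) and its catches at (325,200) and (358,201). The cover's lip is at (475,302) and its pads at (439,234) and (474,227).

```bash
cat >> h.py <<'E'
def blobs(im,lo,hi,roi,amin=8):
    h=cv2.cvtColor(im,cv2.COLOR_RGB2HSV); m=cv2.inRange(h,np.array(lo),np.array(hi))
    k=np.zeros_like(m); x0,y0,x1,y1=roi; k[y0:y1,x0:x1]=m[y0:y1,x0:x1]
    n,l,s,c=cv2.connectedComponentsWithStats(k)
    return [(c[i].round(1),s[i,4],l==i) for i in range(1,n) if s[i,4]>=amin]
E
python3 - <<'E'
from h import *
d=np.load('top0.npz');im,D=d['im'],d['D']; P=cloud('top',D)
print('red caps')
for c,a,m in blobs(im,(0,150,60),(4,255,255),(140,200,210,310)):
    q=P[m]; t=q[:,2]>62; print(c,a,ray('top',*c,70).round(1),'depth',np.median(q[t],0).round(1) if t.any() else None)
print('rack');
for c,a,m in blobs(im,(0,120,60),(16,255,255),(140,200,210,310),200):
    q=P[m&(abs(P[...,2]-42)<5)]; print(c,a,np.median(q[:,2]),[np.round(x,2) for x in cv2.minAreaRect(q[:,:2].astype(np.float32))])
print('catches')
for c,a,m in blobs(im,(5,120,60),(20,255,255),(310,185,375,215)):
    q=P[m]; print(c,a,q.mean(0).round(1),q[:,2].min().round(),q[:,2].max().round(), ray('top',*c,92).round(1))
print('pads')
for c,a,m in blobs(im,(5,120,60),(20,255,255),(420,210,500,310),4):
    print(c,a,ray('top',*c,11).round(1),np.median(P[m],0).round(1))
print('blue')
for c,a,m in blobs(im,(105,120,40),(125,255,255),(420,210,500,310),300):
    q=P[m]; print(c,a,np.median(q[:,2]))
    cn=max(cv2.findContours(m.astype(np.uint8),0,1)[0],key=cv2.contourArea)
    w=np.array([ray('top',u,v,5)[:2] for u,v in cn[:,0]],np.float32)
    r=cv2.minAreaRect(w); print(r, cv2.boxPoints(r).round(0).tolist())
print('rib'); m=np.zeros(D.shape,bool); m[210:310,420:500]=1
q=P[m&(P[...,2]>38)]; print(len(q),q.mean(0).round(1),cv2.minAreaRect(q[:,:2].astype(np.float32)),q[:,2].max())
print('mixer'); m=np.zeros(D.shape,bool); m[190:312,305:378]=1
for z0,z1 in((36,46),(68,78),(86,96)):
    q=P[m&(P[...,2]>z0)&(P[...,2]<z1)]; print(z0,len(q),q.mean(0).round(1),np.median(q[:,2]).round(1),[np.round(x,2) for x in cv2.minAreaRect(q[:,:2].astype(np.float32))])
g=cv2.cvtColor(im,cv2.COLOR_RGB2GRAY); save('mix0.png',im,(300,185,385,315),4.5); 
save('rack0.png',im,(110,200,240,310),5)
w=cv2.HoughCircles(cv2.resize(g[205:295,318:365],None,fx=4,fy=4,interpolation=2),cv2.HOUGH_GRADIENT,1,40,param1=80,param2=15,minRadius=22,maxRadius=42)
if w is not None:
    for x,y,r in w[0]: u,v=318+(x-1.5)/4,205+(y-1.5)/4; print('well',u.round(1),v.round(1),r/4,ray('top',u,v,42).round(1))
E
```

```text
red caps
[170.4 247.3] 172 [550.  274.1  70. ] depth [550.3 274.2  70.8]
[168.1 265.3] 171 [517.2 276.1  70. ] depth [517.4 275.6  71.1]
[165.6 283.6] 178 [484.4 278.3  70. ] depth [484.1 278.3  71.3]
rack
[175.3 259. ] 2562 42.99223255891171 [array([534.41, 276.59]), array([ 57.8 , 142.08]), np.float64(86.47)]
catches
[325.8 200.3] 66 [632.2  -5.6  98.7] 56.0 877.0 [634.   -5.8  92. ]
[358.8 201.5] 68 [634.3 -65.2  84.7] 52.0 95.0 [632.3 -64.7  92. ]
pads
[474. 227.] 27 [ 605.5 -295.5   11. ] [ 605.6 -295.5   11.8]
[438.8 234. ] 23 [ 591.  -226.7   11. ] [ 590.7 -226.8   12.3]
blue
[462.8 261.7] 3130 5.965690223835153
((538.618896484375, -273.6709289550781), (170.1771240234375, 84.58733367919922), 12.048812866210938) [[447.0, -250.0], [464.0, -333.0], [631.0, -297.0], [613.0, -215.0]]
rib
261 [ 527.1 -237.5  146.9] ((470.3136291503906, -144.3319091796875), (54.726383209228516, 321.4101257324219), 29.86985206604004) 876.9401528485165
mixer
36 1338 [550.2 -34.7  42.7] 42.8 [array([542.26, -35.35]), array([ 83.2 , 193.07]), np.float64(89.83)]
68 307 [603.6 -35.5  74.4] 74.5 [array([542.49, -34.97]), array([ 82.26, 173.1 ]), np.float64(88.83)]
86 511 [498.8 -32.9  93.3] 93.7 [array([548.05, -34.34]), array([ 82.47, 184.21]), np.float64(88.79)]
well 339.2 278.2 8.45 [499.9 -32.3  42. ]
well 339.8 259.5 7.85 [534.7 -33.2  42. ]
well 340.5 226.0 8.225 [598.3 -34.6  42. ]
well 340.0 242.2 7.375 [567.3 -33.6  42. ]
```

View pics/mix0.png

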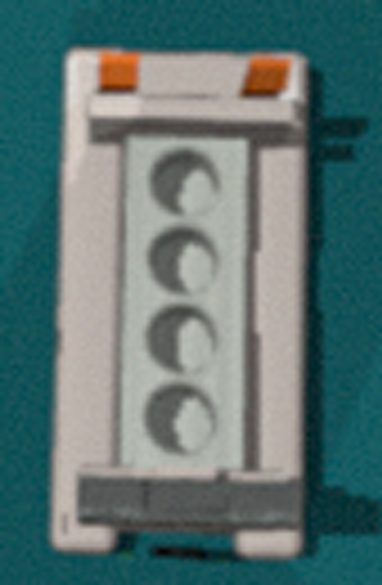

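View pics/rack0.png

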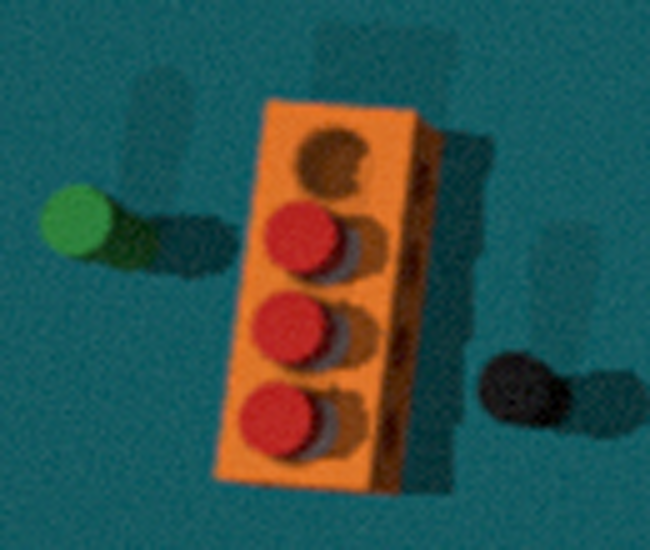

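The crops confirm three red vials, with the rack's far pocket empty and four empty wells in the mixer. Next I refine the wells from the depth holes and compute the first move.

```bash
cat >> h.py <<'E'
def go(g,yaw,pitch=0,flip=0):
    """rows for grasp point g (world mm), yaw of object; pitch>0 raises the object's rear (+x)"""
    o=observe(); C=R.from_rotvec(o['ee_rot']); p=np.array(o['ee_pos'])
    B=R.from_matrix(np.array([[-1,0,0],[0,0,-1],[0,-1,0]],float).T)
    T=R.from_euler('z',yaw)*R.from_euler('y',-pitch)*B
    t=np.array(g)-T.as_matrix()[:,1]*61
    d=C.as_matrix().T@(t-p)/1000; r=(C.inv()*T).as_rotvec()
    print('d',d.round(4),'r',r.round(4),'|d|',(np.linalg.norm(d)*1000).round(),'t',round(o['time_s'],2),'f',o['ft_force'].round(1),'w',round(o['width'],1))
def grasp():
    o=observe(); M=R.from_rotvec(o['ee_rot']).as_matrix()
    print('grasp pt',(o['ee_pos']+61*M[:,1]).round(1),'xaxis',(-M[:,0]).round(3),'f',o['ft_force'].round(1),'w',round(o['width'],1),'t',round(o['time_s'],2)); return o
E
python3 - <<'E'
from h import *
d=np.load('top0.npz');im,D=d['im'],d['D']; P=cloud('top',D)
m=np.zeros(D.shape,bool); m[205:292,326:356]=1
low=(m&(P[...,2]<39)).astype(np.uint8)
for c in cv2.findContours(low,0,1)[0]:
    if 60<cv2.contourArea(c)<400:
        M=cv2.moments(c);u,v=M['m10']/M['m00'],M['m01']/M['m00']
        print('well',round(u,1),round(v,1),cv2.contourArea(c),ray('top',u,v,42).round(1))
q=P[m&(abs(P[...,2]-42.8)<3)]
for x in(500,520,550,580): s=q[abs(q[:,0]-x)<8]; print('block y',x,np.percentile(s[:,1],[1,99]).round(1))
print(np.percentile(q[:,0],[1,99]))
mm=np.zeros(D.shape,bool); mm[190:312,305:378]=1
a=P[mm&(P[...,2]>3)&(P[...,2]<100)]; print('outer x,y',[np.percentile(a[:,i],[.3,99.7]).round(1) for i in(0,1)])
b=P[mm&(P[...,2]>88)&(P[...,2]<97)&(P[...,0]<480)]; print('bar',np.percentile(b[:,0],[2,98]).round(1),np.percentile(b[:,1],[1,99]).round(1))
l=P[mm&(abs(P[...,2]-74.5)<3)&(P[...,0]>590)]; print('ledge',np.percentile(l[:,0],[2,98]).round(1),np.percentile(l[:,1],[2,98]).round(1))
go((517,275.5,190),-0.064)
E
```

```text
well 339.9 277.6 153.5 [501.1 -33.4  42. ]
well 340.2 259.8 153.5 [534.1 -34.   42. ]
well 340.6 242.5 142.5 [566.8 -34.8  42. ]
well 340.9 225.2 146.0 [599.9 -35.4  42. ]
block y 500 [-57.5  -9.6]
block y 520 [-57.7  -9.6]
block y 550 [-58.5  -9.5]
block y 580 [-59.9 -11.1]
[481.8464546  618.98083811]
outer x,y [array([443.6, 675.2]), array([-105.2,   30.5])]
bar [455.9 472.6] [-73.6   8.4]
ledge [618.2 628.5] [-75.7   2.7]
d [-0.577   0.052  -0.7258] r [1.400e-03 3.798e-01 2.000e-04] |d| 929.0 t 0.1 f [ 0.3  0.4 -0.5] w 87.8
```

```bash
r='{"claw":0.15,"dx":-0.577,"dy":0.052,"dz":-0.726,"rx":0.0014,"ry":0.3798,"rz":0}'
python3 -m jog '[{"claw":0.15,"dx":-0.3,"dy":0.0,"dz":-0.37,"ry":0.19},{"claw":0.15,"dx":-0.3,"dy":0.0,"dz":-0.37,"ry":0.19},{"claw":0.15,"dx":-0.3,"dy":0.0,"dz":-0.37,"ry":0.19},{"claw":0.15,"dx":-0.3,"dy":0.0,"dz":-0.37,"ry":0.19},{"claw":0.15,"dx":-0.577,"dy":0.052,"dz":-0.726,"ry":0.38},{"claw":0.15,"dx":-0.577,"dy":0.052,"dz":-0.726,"ry":0.38},{"claw":0.15,"dx":-0.577,"dy":0.052,"dz":-0.726,"ry":0.38},{"claw":0.15,"dx":-0.577,"dy":0.052,"dz":-0.726,"ry":0.38},{"claw":0.15,"dx":-0.577,"dy":0.052,"dz":-0.726,"ry":0.38},{"claw":0.15,"dx":-0.577,"dy":0.052,"dz":-0.726,"ry":0.38},{"claw":0.15,"dx":-0.577,"dy":0.052,"dz":-0.726,"ry":0.38},{"claw":0.15,"dx":-0.577,"dy":0.052,"dz":-0.726,"ry":0.38},{"claw":0.15,"dx":-0.577,"dy":0.052,"dz":-0.726,"ry":0.38},{"claw":0.15,"dx":-0.577,"dy":0.052,"dz":-0.726,"ry":0.38},{"claw":0.15,"dx":-0.577,"dy":0.052,"dz":-0.726,"ry":0.38},{"claw":0.15,"dx":-0.577,"dy":0.052,"dz":-0.726,"ry":0.38},{"claw":0.15,"dx":-0.577,"dy":0.052,"dz":-0.726,"ry":0.38},{"claw":0.15,"dx":-0.577,"dy":0.052,"dz":-0.726,"ry":0.38},{"claw":0.15,"dx":-0.577,"dy":0.052,"dz":-0.726,"ry":0.38},{"claw":0.15,"dx":-0.577,"dy":0.052,"dz":-0.726,"ry":0.38}]' 12
python3 -c "
from h import *
grasp(); go((550,274.1,130),-0.064)"
```

```text
grasp pt [ 194.  -593.6  241. ] xaxis [0.951 0.311 0.   ] f [ 0.3  0.4 -0.5] w 87.8 t 0.1
d [-0.6079  0.112  -0.7142] r [1.400e-03 3.798e-01 2.000e-04] |d| 945.0 t 0.1 f [ 0.3  0.4 -0.5] w 87.8$[0]: bad value
```

```bash
python3 -m jog '[{"claw":0.15,"dx":-0.577,"dy":0.052,"dz":-0.726,"rx":0,"ry":0.38,"rz":0},{"claw":0.15,"dx":-0.577,"dy":0.052,"dz":-0.726,"rx":0,"ry":0.38,"rz":0}]' 12
python3 -c "
from h import *
grasp()"
```

```text
time_s: 0.35
ee_pos: [237.6, -475.8, 295.0]
ee_rot: [-0.073, -2.188, 2.186]
ft_force: [1.0, 0.5, 0.5]
width: 71.2
grasp pt [ 237.6 -475.7  234. ] xaxis [ 0.998 -0.067 -0.   ] f [1.  0.5 0.5] w 71.2 t 0.35
```

```bash
python3 -c "
from h import *
go((550,274.1,150),-0.064)"
```

```text
d [-0.2616  0.0845 -0.769 ] r [ 0.0008 -0.0029  0.0002] |d| 817.0 t 0.35 f [1.  0.5 0.5] w 71.2
```

```bash
python3 -m jog '[{"claw":0.15,"dx":-0.262,"dy":0.0845,"dz":-0.769,"rx":0,"ry":-0.003,"rz":0},{"claw":0.15,"dx":-0.262,"dy":0.0845,"dz":-0.769,"rx":0,"ry":-0.003,"rz":0},{"claw":0.15,"dx":-0.262,"dy":0.0845,"dz":-0.769,"rx":0,"ry":-0.003,"rz":0},{"claw":0.15,"dx":-0.262,"dy":0.0845,"dz":-0.769,"rx":0,"ry":-0.003,"rz":0},{"claw":0.15,"dx":-0.262,"dy":0.0845,"dz":-0.769,"rx":0,"ry":-0.003,"rz":0},{"claw":0.15,"dx":-0.262,"dy":0.0845,"dz":-0.769,"rx":0,"ry":-0.003,"rz":0},{"claw":0.15,"dx":-0.262,"dy":0.0845,"dz":-0.769,"rx":0,"ry":-0.003,"rz":0},{"claw":0.15,"dx":-0.262,"dy":0.0845,"dz":-0.769,"rx":0,"ry":-0.003,"rz":0},{"claw":0.15,"dx":-0.262,"dy":0.0845,"dz":-0.769,"rx":0,"ry":-0.003,"rz":0},{"claw":0.15,"dx":-0.262,"dy":0.0845,"dz":-0.769,"rx":0,"ry":-0.003,"rz":0},{"claw":0.15,"dx":-0.262,"dy":0.0845,"dz":-0.769,"rx":0,"ry":-0.003,"rz":0},{"claw":0.15,"dx":-0.262,"dy":0.0845,"dz":-0.769,"rx":0,"ry":-0.003,"rz":0},{"claw":0.15,"dx":-0.262,"dy":0.0845,"dz":-0.769,"rx":0,"ry":-0.003,"rz":0},{"claw":0.15,"dx":-0.262,"dy":0.0845,"dz":-0.769,"rx":0,"ry":-0.003,"rz":0},{"claw":0.15,"dx":-0.262,"dy":0.0845,"dz":-0.769,"rx":0,"ry":-0.003,"rz":0},{"claw":0.15,"dx":-0.262,"dy":0.0845,"dz":-0.769,"rx":0,"ry":-0.003,"rz":0},{"claw":0.15,"dx":-0.262,"dy":0.0845,"dz":-0.769,"rx":0,"ry":-0.003,"rz":0},{"claw":0.15,"dx":-0.262,"dy":0.0845,"dz":-0.769,"rx":0,"ry":-0.003,"rz":0}]'
python3 -c "
from h import *
print(grasp()['q'].round(2));go((550,274.1,64),-0.064)"
```

```text
time_s: 2.6
ee_pos: [544.7, 274.3, 211.5]
ee_rot: [-0.063, -2.193, 2.192]
ft_force: [0.5, 0.3, 0.9]
width: 50.5
grasp pt [544.7 274.3 150.5] xaxis [ 0.998 -0.057  0.   ] f [0.5 0.3 0.9] w 50.5 t 2.6
[ 0.45  0.51  1.72 -0.    0.9   2.08]
d [-0.0053  0.0865 -0.0001] r [ 0.0001  0.0067 -0.0002] |d| 87.0 t 2.6 f [0.5 0.3 0.9] w 50.5
```

```bash
python3 -m jog '[{"claw":0.15,"dx":-0.0053,"dy":0,"dz":0,"rx":0,"ry":0.007,"rz":0},{"claw":0.15,"dx":-0.0053,"dy":0.04,"dz":0,"rx":0,"ry":0.007,"rz":0},{"claw":0.15,"dx":-0.0053,"dy":0.07,"dz":0,"rx":0,"ry":0.007,"rz":0},{"claw":0.15,"dx":-0.0053,"dy":0.07,"dz":0,"rx":0,"ry":0.007,"rz":0},{"claw":0.15,"dx":-0.0053,"dy":0.07,"dz":0,"rx":0,"ry":0.007,"rz":0}]'
python3 -c "
from h import *
grasp();go((550,274.1,64),-0.064)
im,D=capture('scene');save('s1.png',im,(360,200,520,340),4)"
```

```text
time_s: 3.22
ee_pos: [550.6, 275.0, 142.1]
ee_rot: [-0.071, -2.19, 2.189]
ft_force: [0.0, -0.4, 0.5]
width: 50.2
grasp pt [550.7 275.   81.1] xaxis [ 0.998 -0.063  0.001] f [ 0.  -0.4  0.5] w 50.2 t 3.23
d [0.0006 0.0171 0.0009] r [ 0.0005  0.0006 -0.001 ] |d| 17.0 t 3.23 f [ 0.  -0.4  0.5] w 50.2
```

View pics/s1.png

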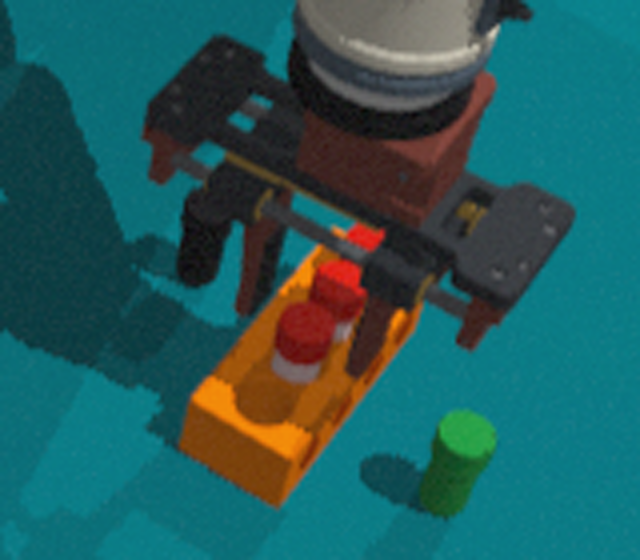

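The fingers straddle the first red vial, cap at crop (305,330), and stay clear of the black and green ones. I go down, grip and lift.

```bash
python3 -m jog '[{"claw":0.15,"dx":0.0006,"dy":0.017,"dz":0.0009,"rx":0,"ry":0,"rz":0},{"claw":0.15,"dx":0.0006,"dy":0.017,"dz":0.0009,"rx":0,"ry":0,"rz":0},{"claw":-1,"dx":0.0006,"dy":0.017,"dz":0.0009,"rx":0,"ry":0,"rz":0},{"claw":-1,"dx":0.0006,"dy":0.017,"dz":0.0009,"rx":0,"ry":0,"rz":0},{"claw":-1,"dx":0.0006,"dy":0.017,"dz":0.0009,"rx":0,"ry":0,"rz":0},{"claw":-1,"dx":0.0006,"dy":0.017,"dz":0.0009,"rx":0,"ry":0,"rz":0},{"claw":-1,"dx":0.0006,"dy":0.017,"dz":0.0009,"rx":0,"ry":0,"rz":0},{"claw":-1,"dx":0.0006,"dy":0.017,"dz":0.0009,"rx":0,"ry":0,"rz":0}]' 15
python3 -c "
from h import *
grasp();go((550,274.1,190),-0.064);go((599.9,-35.4,190),-0.0203)"
```

```text
time_s: 4.28
ee_pos: [549.4, 274.0, 124.4]
ee_rot: [-0.07, -2.19, 2.189]
ft_force: [0.1, -0.5, 0.5]
width: 26.5
grasp pt [549.5 274.   63.4] xaxis [ 0.998 -0.063  0.   ] f [ 0.1 -0.5  0.5] w 26.5 t 4.28
d [-0.0006 -0.1266 -0.0002] r [ 0.0003  0.0008 -0.0004] |d| 127.0 t 4.28 f [ 0.1 -0.5  0.5] w 26.5
d [-0.0699 -0.1266  0.3056] r [ 0.0002 -0.0429 -0.0004] |d| 338.0 t 4.28 f [ 0.1 -0.5  0.5] w 26.5
```

```bash
python3 -m jog '[{"claw":-1,"dx":-0.0006,"dy":-0.06,"dz":0,"rx":0,"ry":0,"rz":0},{"claw":-1,"dx":-0.0006,"dy":-0.12,"dz":0,"rx":0,"ry":0,"rz":0},{"claw":-1,"dx":-0.0699,"dy":-0.1266,"dz":0.3056,"rx":0,"ry":-0.043,"rz":0},{"claw":-1,"dx":-0.0699,"dy":-0.1266,"dz":0.3056,"rx":0,"ry":-0.043,"rz":0},{"claw":-1,"dx":-0.0699,"dy":-0.1266,"dz":0.3056,"rx":0,"ry":-0.043,"rz":0},{"claw":-1,"dx":-0.0699,"dy":-0.1266,"dz":0.3056,"rx":0,"ry":-0.043,"rz":0},{"claw":-1,"dx":-0.0699,"dy":-0.1266,"dz":0.3056,"rx":0,"ry":-0.043,"rz":0},{"claw":-1,"dx":-0.0699,"dy":-0.1266,"dz":0.3056,"rx":0,"ry":-0.043,"rz":0},{"claw":-1,"dx":-0.0699,"dy":-0.1266,"dz":0.3056,"rx":0,"ry":-0.043,"rz":0},{"claw":-1,"dx":-0.0699,"dy":-0.1266,"dz":0.3056,"rx":0,"ry":-0.043,"rz":0},{"claw":-1,"dx":-0.0699,"dy":-0.1266,"dz":0.3056,"rx":0,"ry":-0.043,"rz":0}]'
python3 -c "
from h import *
grasp();go((599.9,-35.4,105),-0.0203);go((599.9,-35.4,63.5),-0.0203)"
```

```text
time_s: 5.65
ee_pos: [599.6, -34.0, 250.7]
ee_rot: [-0.02, -2.212, 2.212]
ft_force: [-0.0, -0.0, -0.4]
width: 26.5
grasp pt [599.5 -34.  189.7] xaxis [ 1.    -0.018 -0.   ] f [-0.  -0.  -0.4] w 26.5 t 5.65
d [-0.0004  0.0847  0.0014] r [0.0001 0.0021 0.0003] |d| 85.0 t 5.65 f [-0.  -0.  -0.4] w 26.5
d [-0.0004  0.1262  0.0014] r [0.0001 0.0021 0.0003] |d| 126.0 t 5.65 f [-0.  -0.  -0.4] w 26.5
```

```bash
python3 -m jog '[{"claw":-1,"dx":-0.0004,"dy":0.06,"dz":0.0014,"rx":0,"ry":0.002,"rz":0},{"claw":-1,"dx":-0.0004,"dy":0.085,"dz":0.0014,"rx":0,"ry":0.002,"rz":0},{"claw":-1,"dx":-0.0004,"dy":0.085,"dz":0.0014,"rx":0,"ry":0.002,"rz":0},{"claw":-1,"dx":-0.0004,"dy":0.098,"dz":0.0014,"rx":0,"ry":0.002,"rz":0},{"claw":-1,"dx":-0.0004,"dy":0.11,"dz":0.0014,"rx":0,"ry":0.002,"rz":0},{"claw":-1,"dx":-0.0004,"dy":0.11,"dz":0.0014,"rx":0,"ry":0.002,"rz":0}]'
python3 -c "
from h import *
grasp();go((599.9,-35.4,63.5),-0.0203)"
```

```text
time_s: 6.4
ee_pos: [599.8, -36.8, 140.2]
ee_rot: [-0.024, -2.21, 2.21]
ft_force: [-0.1, 0.4, -0.7]
width: 26.5
grasp pt [599.8 -36.8  79.2] xaxis [ 1.    -0.022 -0.001] f [-0.1  0.4 -0.7] w 26.5 t 6.4
d [-0.0001  0.0157 -0.0014] r [ 0.0001 -0.0018  0.0007] |d| 16.0 t 6.4 f [-0.1  0.4 -0.7] w 26.5
```

```bash
python3 -m jog '[{"claw":-1,"dx":0,"dy":0.008,"dz":-0.0005,"rx":0,"ry":0,"rz":0},{"claw":-1,"dx":0,"dy":0.0155,"dz":-0.0005,"rx":0,"ry":0,"rz":0},{"claw":-1,"dx":0,"dy":0.0155,"dz":-0.0005,"rx":0,"ry":0,"rz":0}]'
python3 -c "
from h import *
grasp()"
```

```text
time_s: 6.78
ee_pos: [600.2, -36.4, 124.8]
ee_rot: [-0.024, -2.21, 2.21]
ft_force: [-0.2, -0.1, -0.6]
width: 26.6
grasp pt [600.1 -36.4  63.8] xaxis [ 1.    -0.022 -0.   ] f [-0.2 -0.1 -0.6] w 26.6 t 6.78
```

```bash
python3 -m jog '[{"claw":0,"dx":0,"dy":0,"dz":0,"rx":0,"ry":0,"rz":0},{"claw":0,"dx":0,"dy":0,"dz":0,"rx":0,"ry":0,"rz":0},{"claw":0,"dx":0,"dy":0,"dz":0,"rx":0,"ry":0,"rz":0},{"claw":0,"dx":0,"dy":-0.04,"dz":0,"rx":0,"ry":0,"rz":0},{"claw":0,"dx":0,"dy":-0.09,"dz":0,"rx":0,"ry":0,"rz":0},{"claw":0.15,"dx":0,"dy":-0.12,"dz":0,"rx":0,"ry":0,"rz":0},{"claw":0.15,"dx":0,"dy":-0.12,"dz":0,"rx":0,"ry":0,"rz":0}]'
python3 -c "
from h import *
grasp();go((517.2,275.8,120),-0.064)"
```

```text
time_s: 7.65
ee_pos: [601.5, -36.5, 248.1]
ee_rot: [-0.031, -2.213, 2.213]
ft_force: [-0.1, -0.3, 0.1]
width: 50.4
grasp pt [601.8 -36.5 187.1] xaxis [ 1.    -0.022  0.005] f [-0.1 -0.3  0.1] w 50.4 t 7.65
d [ 0.0915  0.0665 -0.3104] r [-0.0002  0.0418 -0.0055] |d| 330.0 t 7.65 f [-0.1 -0.3  0.1] w 50.4
```

```bash
python3 -m jog '[{"claw":0.15,"dx":0.0915,"dy":0,"dz":-0.3104,"rx":0,"ry":0.042,"rz":-0.003},{"claw":0.15,"dx":0.0915,"dy":0,"dz":-0.3104,"rx":0,"ry":0.042,"rz":-0.003},{"claw":0.15,"dx":0.0915,"dy":0,"dz":-0.3104,"rx":0,"ry":0.042,"rz":-0.003},{"claw":0.15,"dx":0.0915,"dy":0,"dz":-0.3104,"rx":0,"ry":0.042,"rz":-0.003},{"claw":0.15,"dx":0.0915,"dy":0,"dz":-0.3104,"rx":0,"ry":0.042,"rz":-0.003},{"claw":0.15,"dx":0.0915,"dy":0,"dz":-0.3104,"rx":0,"ry":0.042,"rz":-0.003},{"claw":0.15,"dx":0.0915,"dy":0.05,"dz":-0.3104,"rx":0,"ry":0.042,"rz":-0.003},{"claw":0.15,"dx":0.0915,"dy":0.066,"dz":-0.3104,"rx":0,"ry":0.042,"rz":-0.003},{"claw":0.15,"dx":0.0915,"dy":0.09,"dz":-0.3104,"rx":0,"ry":0.042,"rz":-0.003},{"claw":0.15,"dx":0.0915,"dy":0.09,"dz":-0.3104,"rx":0,"ry":0.042,"rz":-0.003},{"claw":0.15,"dx":0.0915,"dy":0.09,"dz":-0.3104,"rx":0,"ry":0.042,"rz":-0.003}]'
python3 -c "
from h import *
grasp();go((517.2,275.8,63.7),-0.064)"
```

```text
time_s: 9.02
ee_pos: [516.1, 275.5, 155.9]
ee_rot: [-0.068, -2.187, 2.187]
ft_force: [0.1, -0.5, 0.4]
width: 50.5
grasp pt [516.  275.5  94.9] xaxis [ 0.998 -0.065 -0.003] f [ 0.1 -0.5  0.4] w 50.5 t 9.03
d [-0.0011  0.0312 -0.0003] r [ 0.0001 -0.0011  0.0026] |d| 31.0 t 9.03 f [ 0.1 -0.5  0.4] w 50.5
```

```bash
python3 -m jog '[{"claw":0.15,"dx":-0.001,"dy":0.031,"dz":0,"rx":0,"ry":0,"rz":0.0025},{"claw":0.15,"dx":-0.001,"dy":0.031,"dz":0,"rx":0,"ry":0,"rz":0.0025},{"claw":-1,"dx":-0.001,"dy":0.031,"dz":0,"rx":0,"ry":0,"rz":0.0025},{"claw":-1,"dx":-0.001,"dy":0.031,"dz":0,"rx":0,"ry":0,"rz":0.0025},{"claw":-1,"dx":-0.001,"dy":0.031,"dz":0,"rx":0,"ry":0,"rz":0.0025},{"claw":-1,"dx":-0.001,"dy":0.031,"dz":0,"rx":0,"ry":0,"rz":0.0025},{"claw":-1,"dx":-0.001,"dy":0.031,"dz":0,"rx":0,"ry":0,"rz":0.0025},{"claw":-1,"dx":-0.001,"dy":0.031,"dz":0,"rx":0,"ry":0,"rz":0.0025}]'
python3 -c "
from h import *
grasp();go((566.9,-34.8,190),-0.0203)"
```

```text
time_s: 10.02
ee_pos: [517.0, 276.2, 125.2]
ee_rot: [-0.071, -2.19, 2.189]
ft_force: [0.0, -1.1, 5.9]
width: 26.5
grasp pt [517.  276.2  64.2] xaxis [ 0.998 -0.064  0.001] f [ 0.  -1.1  5.9] w 26.5 t 10.03
d [-0.0698 -0.126   0.307 ] r [ 0.0007 -0.0438 -0.0009] |d| 339.0 t 10.03 f [ 0.  -1.1  5.9] w 26.5
```

```bash
python3 -m jog '[{"claw":-1,"dx":0,"dy":-0.06,"dz":0,"rx":0,"ry":0,"rz":0},{"claw":-1,"dx":0,"dy":-0.12,"dz":0,"rx":0,"ry":0,"rz":0},{"claw":-1,"dx":-0.0698,"dy":-0.126,"dz":0.307,"rx":0,"ry":-0.043,"rz":0},{"claw":-1,"dx":-0.0698,"dy":-0.126,"dz":0.307,"rx":0,"ry":-0.043,"rz":0},{"claw":-1,"dx":-0.0698,"dy":-0.126,"dz":0.307,"rx":0,"ry":-0.043,"rz":0},{"claw":-1,"dx":-0.0698,"dy":-0.126,"dz":0.307,"rx":0,"ry":-0.043,"rz":0},{"claw":-1,"dx":-0.0698,"dy":-0.126,"dz":0.307,"rx":0,"ry":-0.043,"rz":0},{"claw":-1,"dx":-0.0698,"dy":-0.126,"dz":0.307,"rx":0,"ry":-0.043,"rz":0},{"claw":-1,"dx":-0.0698,"dy":-0.126,"dz":0.307,"rx":0,"ry":-0.043,"rz":0},{"claw":-1,"dx":-0.0698,"dy":-0.126,"dz":0.307,"rx":0,"ry":-0.043,"rz":0},{"claw":-1,"dx":-0.0698,"dy":-0.06,"dz":0.307,"rx":0,"ry":-0.043,"rz":0},{"claw":-1,"dx":-0.0698,"dy":-0.045,"dz":0.307,"rx":0,"ry":-0.043,"rz":0},{"claw":-1,"dx":-0.0698,"dy":-0.045,"dz":0.307,"rx":0,"ry":-0.043,"rz":0}]'
python3 -c "
from h import *
grasp();go((566.9,-34.8,64),-0.0203)"
```

```text
time_s: 11.65
ee_pos: [565.7, -34.0, 168.3]
ee_rot: [-0.018, -2.21, 2.209]
ft_force: [0.2, -0.6, -0.0]
width: 26.5
grasp pt [565.5 -34.  107.3] xaxis [ 1.    -0.02  -0.004] f [ 0.2 -0.6 -0. ] w 26.5 t 11.65
d [-0.0014  0.0433  0.0008] r [0.0002 0.0005 0.0038] |d| 43.0 t 11.65 f [ 0.2 -0.6 -0. ] w 26.5
```

```bash
python3 -m jog '[{"claw":-1,"dx":-0.0012,"dy":0.01,"dz":0.0008,"rx":0,"ry":0,"rz":0.003},{"claw":-1,"dx":-0.0012,"dy":0.02,"dz":0.0008,"rx":0,"ry":0,"rz":0.003},{"claw":-1,"dx":-0.0012,"dy":0.03,"dz":0.0008,"rx":0,"ry":0,"rz":0.003},{"claw":-1,"dx":-0.0012,"dy":0.0425,"dz":0.0008,"rx":0,"ry":0,"rz":0.003},{"claw":-1,"dx":-0.0012,"dy":0.0425,"dz":0.0008,"rx":0,"ry":0,"rz":0.003}]'
python3 -c "
from h import *
grasp()"
```

```text
time_s: 12.28
ee_pos: [567.4, -35.8, 125.8]
ee_rot: [-0.025, -2.211, 2.211]
ft_force: [1.0, 0.4, -0.2]
width: 26.8
grasp pt [567.5 -35.8  64.8] xaxis [ 1.    -0.021  0.002] f [ 1.   0.4 -0.2] w 26.8 t 12.28
```

```bash
python3 -m jog '[{"claw":0,"dx":0,"dy":0,"dz":0,"rx":0,"ry":0,"rz":0},{"claw":0,"dx":0,"dy":0,"dz":0,"rx":0,"ry":0,"rz":0},{"claw":0,"dx":0,"dy":0,"dz":0,"rx":0,"ry":0,"rz":0},{"claw":0,"dx":0,"dy":-0.04,"dz":0,"rx":0,"ry":0,"rz":0},{"claw":0,"dx":0,"dy":-0.09,"dz":0,"rx":0,"ry":0,"rz":0},{"claw":0.15,"dx":0,"dy":-0.12,"dz":0,"rx":0,"ry":0,"rz":0},{"claw":0.15,"dx":0,"dy":-0.12,"dz":0,"rx":0,"ry":0,"rz":0},{"claw":0.15,"dx":0,"dy":-0.12,"dz":0,"rx":0,"ry":0,"rz":0}]'
python3 -c "
from h import *
grasp();go((484.3,278.3,120),-0.064)"
```

```text
time_s: 13.28
ee_pos: [566.7, -35.7, 246.1]
ee_rot: [-0.025, -2.212, 2.211]
ft_force: [-0.0, -0.7, -0.7]
width: 50.4
grasp pt [566.8 -35.7 185.1] xaxis [ 1.    -0.021  0.002] f [-0.  -0.7 -0.7] w 50.4 t 13.28
d [ 0.0892  0.065  -0.3122] r [ 0.0001  0.0427 -0.0016] |d| 331.0 t 13.28 f [-0.  -0.7 -0.7] w 50.4
```

```bash
python3 -m jog '[{"claw":0.15,"dx":0.0892,"dy":0,"dz":-0.3122,"rx":0,"ry":0.042,"rz":-0.001},{"claw":0.15,"dx":0.0892,"dy":0,"dz":-0.3122,"rx":0,"ry":0.042,"rz":-0.001},{"claw":0.15,"dx":0.0892,"dy":0,"dz":-0.3122,"rx":0,"ry":0.042,"rz":-0.001},{"claw":0.15,"dx":0.0892,"dy":0,"dz":-0.3122,"rx":0,"ry":0.042,"rz":-0.001},{"claw":0.15,"dx":0.0892,"dy":0,"dz":-0.3122,"rx":0,"ry":0.042,"rz":-0.001},{"claw":0.15,"dx":0.0892,"dy":0,"dz":-0.3122,"rx":0,"ry":0.042,"rz":-0.001},{"claw":0.15,"dx":0.0892,"dy":0.05,"dz":-0.3122,"rx":0,"ry":0.042,"rz":-0.001},{"claw":0.15,"dx":0.0892,"dy":0.066,"dz":-0.3122,"rx":0,"ry":0.042,"rz":-0.001},{"claw":0.15,"dx":0.0892,"dy":0.09,"dz":-0.3122,"rx":0,"ry":0.042,"rz":-0.001},{"claw":0.15,"dx":0.0892,"dy":0.09,"dz":-0.3122,"rx":0,"ry":0.042,"rz":-0.001},{"claw":0.15,"dx":0.0892,"dy":0.09,"dz":-0.3122,"rx":0,"ry":0.042,"rz":-0.001}]'
python3 -c "
from h import *
grasp();go((484.3,278.3,64),-0.064)"
```

```text
time_s: 14.65
ee_pos: [485.5, 277.8, 157.1]
ee_rot: [-0.072, -2.19, 2.19]
ft_force: [1.2, -0.3, 0.1]
width: 50.4
grasp pt [485.6 277.8  96.1] xaxis [ 0.998 -0.064  0.002] f [ 1.2 -0.3  0.1] w 50.4 t 14.65
d [ 0.0013  0.0321 -0.0004] r [ 0.0001 -0.0001 -0.0017] |d| 32.0 t 14.65 f [ 1.2 -0.3  0.1] w 50.4
```

```bash
python3 -m jog '[{"claw":0.15,"dx":0.0008,"dy":0.031,"dz":0,"rx":0,"ry":0,"rz":-0.001},{"claw":0.15,"dx":0.0008,"dy":0.031,"dz":0,"rx":0,"ry":0,"rz":-0.001},{"claw":-1,"dx":0.0008,"dy":0.031,"dz":0,"rx":0,"ry":0,"rz":-0.001},{"claw":-1,"dx":0.0008,"dy":0.031,"dz":0,"rx":0,"ry":0,"rz":-0.001},{"claw":-1,"dx":0.0008,"dy":0.031,"dz":0,"rx":0,"ry":0,"rz":-0.001},{"claw":-1,"dx":0.0008,"dy":0.031,"dz":0,"rx":0,"ry":0,"rz":-0.001},{"claw":-1,"dx":0.0008,"dy":0.031,"dz":0,"rx":0,"ry":0,"rz":-0.001},{"claw":-1,"dx":0.0008,"dy":0.031,"dz":0,"rx":0,"ry":0,"rz":-0.001}]'
python3 -c "
from h import *
grasp();go((534.1,-34.1,190),-0.0203)"
```

```text
time_s: 15.65
ee_pos: [484.8, 278.6, 126.4]
ee_rot: [-0.071, -2.191, 2.189]
ft_force: [-0.4, -0.8, 7.0]
width: 26.6
grasp pt [484.9 278.7  65.4] xaxis [ 0.998 -0.063  0.002] f [-0.4 -0.8  7. ] w 26.6 t 15.65
d [-0.0692 -0.1247  0.3089] r [ 0.0008 -0.0428 -0.0019] |d| 340.0 t 15.65 f [-0.4 -0.8  7. ] w 26.6
```

```bash
python3 -m jog '[{"claw":-1,"dx":0,"dy":-0.06,"dz":0,"rx":0,"ry":0,"rz":0},{"claw":-1,"dx":0,"dy":-0.12,"dz":0,"rx":0,"ry":0,"rz":0},{"claw":-1,"dx":-0.0692,"dy":-0.125,"dz":0.309,"rx":0,"ry":-0.043,"rz":0},{"claw":-1,"dx":-0.0692,"dy":-0.125,"dz":0.309,"rx":0,"ry":-0.043,"rz":0},{"claw":-1,"dx":-0.0692,"dy":-0.125,"dz":0.309,"rx":0,"ry":-0.043,"rz":0},{"claw":-1,"dx":-0.0692,"dy":-0.125,"dz":0.309,"rx":0,"ry":-0.043,"rz":0},{"claw":-1,"dx":-0.0692,"dy":-0.125,"dz":0.309,"rx":0,"ry":-0.043,"rz":0},{"claw":-1,"dx":-0.0692,"dy":-0.125,"dz":0.309,"rx":0,"ry":-0.043,"rz":0},{"claw":-1,"dx":-0.0692,"dy":-0.125,"dz":0.309,"rx":0,"ry":-0.043,"rz":0},{"claw":-1,"dx":-0.0692,"dy":-0.125,"dz":0.309,"rx":0,"ry":-0.043,"rz":0},{"claw":-1,"dx":-0.0692,"dy":-0.06,"dz":0.309,"rx":0,"ry":-0.043,"rz":0},{"claw":-1,"dx":-0.0692,"dy":-0.045,"dz":0.309,"rx":0,"ry":-0.043,"rz":0},{"claw":-1,"dx":-0.0692,"dy":-0.045,"dz":0.309,"rx":0,"ry":-0.043,"rz":0}]'
python3 -c "
from h import *
grasp();go((534.1,-34.1,65),-0.0203)"
```

```text
time_s: 17.27
ee_pos: [533.0, -33.5, 169.7]
ee_rot: [-0.018, -2.211, 2.21]
ft_force: [-0.0, -0.1, -0.1]
width: 26.6
grasp pt [532.9 -33.4 108.7] xaxis [ 1.    -0.019 -0.003] f [-0.  -0.1 -0.1] w 26.6 t 17.27
d [-0.0012  0.0437  0.0006] r [0.0003 0.0016 0.0027] |d| 44.0 t 17.27 f [-0.  -0.1 -0.1] w 26.6
```

```bash
python3 -m jog '[{"claw":-1,"dx":-0.001,"dy":0.01,"dz":0.0006,"rx":0,"ry":0,"rz":0.003},{"claw":-1,"dx":-0.001,"dy":0.02,"dz":0.0006,"rx":0,"ry":0,"rz":0.003},{"claw":-1,"dx":-0.001,"dy":0.03,"dz":0.0006,"rx":0,"ry":0,"rz":0.003},{"claw":-1,"dx":-0.001,"dy":0.043,"dz":0.0006,"rx":0,"ry":0,"rz":0.003},{"claw":-1,"dx":-0.001,"dy":0.043,"dz":0.0006,"rx":0,"ry":0,"rz":0.003},{"claw":-1,"dx":-0.001,"dy":0.043,"dz":0.0006,"rx":0,"ry":0,"rz":0.003}]'
python3 -c "
from h import *
grasp()"
python3 -m jog '[{"claw":0,"dx":0,"dy":0,"dz":0,"rx":0,"ry":0,"rz":0},{"claw":0,"dx":0,"dy":0,"dz":0,"rx":0,"ry":0,"rz":0},{"claw":0,"dx":0,"dy":0,"dz":0,"rx":0,"ry":0,"rz":0},{"claw":0,"dx":0,"dy":-0.04,"dz":0,"rx":0,"ry":0,"rz":0},{"claw":0,"dx":0,"dy":-0.09,"dz":0,"rx":0,"ry":0,"rz":0},{"claw":0.15,"dx":0,"dy":-0.12,"dz":0,"rx":0,"ry":0,"rz":0},{"claw":0,"dx":0,"dy":-0.13,"dz":0.1,"rx":0,"ry":0,"rz":0},{"claw":0,"dx":0.06,"dy":-0.14,"dz":-0.15,"rx":0,"ry":0,"rz":0},{"claw":0,"dx":0.06,"dy":-0.14,"dz":-0.15,"rx":0,"ry":0,"rz":0},{"claw":0,"dx":0.06,"dy":-0.14,"dz":-0.15,"rx":0,"ry":0,"rz":0},{"claw":0,"dx":0.06,"dy":-0.14,"dz":-0.15,"rx":0,"ry":0,"rz":0}]'
python3 - <<'E'
from h import *
im,D=capture('top'); np.savez('top1.npz',im=im,D=D); save('top1.png',im,(100,150,520,330),1.9); P=cloud('top',D)
for c,a,m in blobs(im,(0,150,60),(4,255,255),(300,190,380,310)):
    q=P[m]; print(c,a,np.median(q,0).round(1),ray('top',*c,70).round(1))
for c,a,m in blobs(im,(5,120,60),(20,255,255),(380,200,560,340),4): print('pad',c,a,ray('top',*c,11).round(1))
for c,a,m in blobs(im,(105,120,40),(125,255,255),(380,180,560,340),300):
    cn=max(cv2.findContours(m.astype(np.uint8),0,1)[0],key=cv2.contourArea)
    w=np.array([ray('top',u,v,5)[:2] for u,v in cn[:,0]],np.float32); print(a,cv2.minAreaRect(w))
    f=w@[1,0]; 
    k=np.zeros(D.shape,bool); x,y,ww,hh=cv2.boundingRect(cn); k[y:y+hh,x:x+ww]=1
    q=P[k&(P[...,2]>41)&(P[...,2]<50)]; print('rib',len(q),q.mean(0),cv2.minAreaRect(q[:,:2].astype(np.float32)))
E
```

```text
time_s: 18.02
ee_pos: [534.7, -35.1, 127.4]
ee_rot: [-0.026, -2.213, 2.213]
ft_force: [-0.3, 0.5, 0.1]
width: 26.7
grasp pt [534.9 -35.1  66.4] xaxis [ 1.    -0.02   0.003] f [-0.3  0.5  0.1] w 26.7 t 18.02
time_s: 19.4
ee_pos: [476.3, 118.1, 267.7]
ee_rot: [-0.025, -2.214, 2.213]
ft_force: [0.1, 0.3, -0.7]
width: 43.5
[341.3 220.9] 169 [601.3 -34.   71. ] [601.7 -34.6  70. ]
[341.  238.7] 169 [568.3 -33.9  70.6] [568.7 -34.   70. ]
[340.5 256.7] 167 [535.1 -33.2  71.2] [535.8 -33.1  70. ]
pad [474. 227.] 27 [ 605.5 -295.5   11. ]
pad [438.8 234. ] 23 [ 591.  -226.7   11. ]
3130 ((538.8269653320312, -273.60064697265625), (169.9112091064453, 84.35311126708984), 11.810040473937988)
rib 209 [ 543.29747712 -272.28480163   45.32106514] ((543.5743408203125, -272.91650390625), (55.377662658691406, 13.6483736038208), 11.756989479064941)
```

View pics/top1.png

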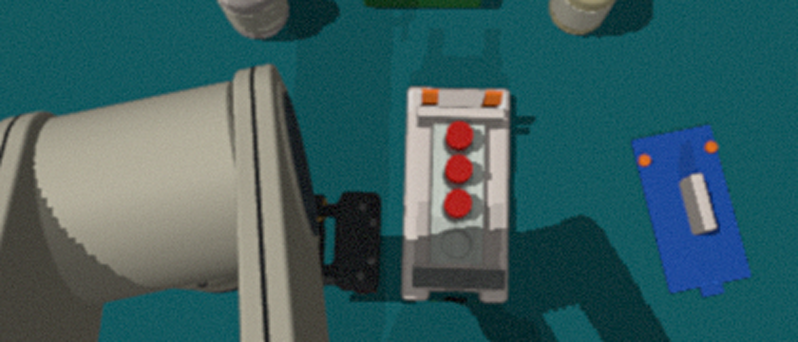

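Red caps sit in wells at crop (460,135), (458,170) and (457,204), with tops at about 70 mm, so all are fully down. The cover, rib at crop (698,204), has not moved. I go to it.

```bash
python3 -c "
from h import *
grasp();go((543.4,-272.5,120),0.206)"
```

```text
grasp pt [476.1 120.2 206.9] xaxis [ 1.    -0.018  0.004] f [-0.7  1.9  0.3] w 43.8 t 19.45
d [-0.0744  0.0866  0.3915] r [ 0.0011 -0.2243 -0.0038] |d| 408.0 t 19.45 f [-0.7  1.9  0.3] w 43.8
```

```bash
python3 -m jog '[{"claw":0,"dx":-0.0744,"dy":0,"dz":0.3915,"rx":0,"ry":-0.224,"rz":-0.004},{"claw":0,"dx":-0.0744,"dy":0,"dz":0.3915,"rx":0,"ry":-0.224,"rz":-0.004},{"claw":0,"dx":-0.0744,"dy":0,"dz":0.3915,"rx":0,"ry":-0.224,"rz":-0.004},{"claw":0,"dx":-0.0744,"dy":0,"dz":0.3915,"rx":0,"ry":-0.224,"rz":-0.004},{"claw":0,"dx":-0.0744,"dy":0,"dz":0.3915,"rx":0,"ry":-0.224,"rz":-0.004},{"claw":0,"dx":-0.0744,"dy":0,"dz":0.3915,"rx":0,"ry":-0.224,"rz":-0.004},{"claw":0,"dx":-0.0744,"dy":0,"dz":0.3915,"rx":0,"ry":-0.224,"rz":-0.004},{"claw":0,"dx":-0.0744,"dy":0.05,"dz":0.3915,"rx":0,"ry":-0.224,"rz":-0.004},{"claw":0,"dx":-0.0744,"dy":0.1,"dz":0.3915,"rx":0,"ry":-0.224,"rz":-0.004},{"claw":0,"dx":-0.0744,"dy":0.1,"dz":0.3915,"rx":0,"ry":-0.224,"rz":-0.004},{"claw":0,"dx":-0.0744,"dy":0.1,"dz":0.3915,"rx":0,"ry":-0.224,"rz":-0.004}]' 40
python3 - <<'E'
from h import *
grasp();go((543.4,-272.5,29),0.206)
im,D=capture('top'); save('top2.png',im,(380,180,560,330),3.5)
for c,a,m in blobs(im,(5,120,60),(20,255,255),(380,200,560,340),4): print('pad',c,a,ray('top',*c,11).round(1))
im,D=capture('scene')
print(proj('scene',(543.4,-272.5,45)))
for c,a,m in blobs(im,(5,120,60),(20,255,255),(180,160,280,240),4): print('pad',c,a,ray('scene',*c,11).round(1))
E
```

```text
time_s: 20.82
ee_pos: [544.8, -277.3, 169.0]
ee_rot: [-0.215, 2.113, -2.115]
ft_force: [1.4, 0.3, 0.9]
width: 43.8
grasp pt [ 544.8 -277.4  108. ] xaxis [0.979 0.202 0.001] f [1.4 0.3 0.9] w 43.8 t 20.82
d [ 0.0004  0.079  -0.0051] r [-0.0013 -0.0022 -0.0006] |d| 79.0 t 20.82 f [1.4 0.3 0.9] w 43.8
pad [494.  226.5] 112 [ 606.8 -334.3   11. ]
pad [466.9 229.1] 7 [ 601.2 -281.5   11. ]
pad [481.5 231.5] 6 [ 596.7 -309.5   11. ]
pad [438.8 234. ] 23 [ 591.  -226.7   11. ]
pad [484.9 237.2] 10 [ 585.5 -315.5   11. ]
pad [487.8 238.8] 6 [ 582.3 -320.9   11. ]
pad [492.  239.8] 4 [ 580.5 -328.8   11. ]
pad [487.8 242.5] 4 [ 575.1 -320.4   11. ]
pad [499.8 243.8] 4 [ 572.7 -343.3   11. ]
pad [488.2 249.1] 9 [ 562.2 -320.4   11. ]
pad [498.2 249.5] 6 [ 561.5 -339.6   11. ]
pad [501.7 252.6] 29 [ 555.6 -345.9   11. ]
pad [489.8 256. ] 10 [ 548.7 -322.7   11. ]
pad [503.  258.8] 5 [ 543.5 -347.6   11. ]
pad [476.8 265.5] 14 [ 530.1 -296.8   11. ]
[230.42177057 182.01264273]
pad [233.2 169.2] 9 [ 472.9 -334.3   11. ]
pad [207.6 204.4] 15 [ 610.5 -292.2   11. ]
pad [232.5 212.3] 14 [ 596.4 -223.3   11. ]
pad [270.  232.3] 96 [ 596.5 -107.3   11. ]
```

```bash
python3 -m jog '[{"claw":0,"dx":0.0006,"dy":0.03,"dz":-0.0045,"rx":0,"ry":0.002,"rz":0},{"claw":0,"dx":0.0006,"dy":0.06,"dz":-0.0045,"rx":0,"ry":0.002,"rz":0},{"claw":0,"dx":0.0006,"dy":0.074,"dz":-0.0045,"rx":0,"ry":0.002,"rz":0},{"claw":0,"dx":0.0006,"dy":0.074,"dz":-0.0045,"rx":0,"ry":0.002,"rz":0},{"claw":0,"dx":0.0006,"dy":0.074,"dz":-0.0045,"rx":0,"ry":0.002,"rz":0}]'
python3 -c "
from h import *
grasp();go((543.4,-272.5,29),0.206)"
```

```text
time_s: 21.55
ee_pos: [543.4, -273.0, 95.0]
ee_rot: [-0.213, 2.113, -2.116]
ft_force: [-0.5, -0.1, -0.4]
width: 43.9
grasp pt [ 543.5 -273.1   34. ] xaxis [0.98  0.2   0.001] f [-0.5 -0.1 -0.4] w 43.9 t 21.55
d [-0.0001  0.005  -0.0005] r [-0.0017 -0.0042 -0.0011] |d| 5.0 t 21.55 f [-0.5 -0.1 -0.4] w 43.9
```

```bash
python3 -m jog '[{"claw":0,"dx":0,"dy":0.0045,"dz":-0.0004,"rx":0,"ry":0.003,"rz":0},{"claw":-1,"dx":0,"dy":0.0045,"dz":-0.0004,"rx":0,"ry":0.003,"rz":0},{"claw":-1,"dx":0,"dy":0.0045,"dz":-0.0004,"rx":0,"ry":0.003,"rz":0},{"claw":-1,"dx":0,"dy":0.0045,"dz":-0.0004,"rx":0,"ry":0.003,"rz":0},{"claw":-1,"dx":0,"dy":0.0045,"dz":-0.0004,"rx":0,"ry":0.003,"rz":0},{"claw":-1,"dx":0,"dy":0.0045,"dz":-0.0004,"rx":0,"ry":0.003,"rz":0},{"claw":-1,"dx":0,"dy":0.0045,"dz":-0.0004,"rx":0,"ry":0.003,"rz":0},{"claw":-1,"dx":0,"dy":0.0045,"dz":-0.0004,"rx":0,"ry":0.003,"rz":0}]' 45
python3 -c "
from h import *
grasp()"
```

```text
time_s: 22.55
ee_pos: [542.6, -272.3, 89.2]
ee_rot: [-0.211, 2.116, -2.118]
ft_force: [-0.3, -0.7, 1.1]
width: 11.7
grasp pt [ 542.6 -272.3   28.2] xaxis [ 0.98   0.198 -0.   ] f [-0.3 -0.7  1.1] w 11.7 t 22.55
```

```bash
python3 -m jog '[{"claw":-1,"dx":0,"dy":-0.04,"dz":0,"rx":0,"ry":0,"rz":0},{"claw":-1,"dx":0,"dy":-0.1,"dz":0,"rx":0,"ry":0,"rz":0},{"claw":-1,"dx":0,"dy":-0.15,"dz":0,"rx":0,"ry":0,"rz":0},{"claw":-1,"dx":0,"dy":-0.15,"dz":0,"rx":0,"ry":0,"rz":0}]'
python3 - <<'E'
from h import *
grasp()
d=np.load('top1.npz'); im,D=d['im'],d['D']; P=cloud('top',D); d0=np.load('top0.npz')
P=np.where(True,cloud('top',d0['D']),0)
k=np.zeros(D.shape,bool);k[185:315,300:385]=1
c0=np.array([550.5,-34.4]); y=-0.0203
x=(P[...,0]-c0[0])*np.cos(y)+(P[...,1]-c0[1])*np.sin(y); yy=-(P[...,0]-c0[0])*np.sin(y)+(P[...,1]-c0[1])*np.cos(y); z=P[...,2]
def s(n,m):
    m=m&k; print(n,m.sum(),'x',np.percentile(x[m],[0,3,50,97,100]).round(1),'y',np.percentile(yy[m],[1,99]).round(1),'z',np.percentile(z[m],[1,50,99]).round(1))
s('bar',(z>88)&(z<97)&(x<-60)); s('catch top',(z>89)&(z<97)&(x>60)); s('L',(z>89)&(z<97)&(x>60)&(yy>0)); s('R',(z>89)&(z<97)&(x>60)&(yy<0))
s('block',(abs(z-43)<2.5)&(abs(x)<90)&(abs(yy)<22)); s('ledge',(abs(z-74.7)<2.5)&(x>40)); s('frontseat',(abs(z-74.7)<3)&(x<-40))
for a in(-1,1): s('side',(z>4)&(z<88)&(abs(yy-a*48)<4)&(abs(x)<125))
s('rear',(z>3)&(x>84)&(x<125)&(abs(yy)<45))
g=cv2.resize(im,None,fx=1,fy=1)
for n,p in(('barfront',(0,0)),): pass
E
```

```text
time_s: 23.05
ee_pos: [544.3, -272.9, 243.2]
ee_rot: [-0.204, 2.11, -2.119]
ft_force: [0.4, -0.6, -1.1]
width: 11.7
grasp pt [ 544.7 -273.2  182.2] xaxis [0.98  0.197 0.005] f [ 0.4 -0.6 -1.1] w 11.7 t 23.05
bar 454 x [-94.6 -94.3 -86.1 -78.4 -77.6] y [-40.9  41.1] z [90.1 94.4 96.8]
catch top 74 x [82.1 82.3 86.2 89.3 89.7] y [-37.9  37.2] z [89.1 91.8 95.6]
L 35 x [82.6 83.3 86.5 89.4 89.7] y [22.8 37.3] z [89.4 91.8 95.7]
R 39 x [82.1 82.2 85.8 89.1 89.4] y [-37.9 -22.4] z [89.1 92.  95. ]
block 942 x [-69.8 -67.1  -1.8  66.9  88.7] y [-21.7  21.8] z [40.6 43.  45.3]
ledge 234 x [67.6 68.2 73.1 77.7 78.6] y [-39.8  40.3] z [72.3 74.5 77.1]
frontseat 36 x [-94.6 -94.5 -74.5 -71.7 -71.7] y [-40.7  15.7] z [73.  75.8 77.4]
side 403 x [-113.3  -97.3    4.   102.1  110.3] y [-51.8 -44. ] z [21.9 26.3 29.6]
side 456 x [-103.6  -97.2    1.4  104.9  123.7] y [44.1 51.8] z [19.  26.3 30. ]
rear 407 x [ 84.1  85.   97.6 116.7 124.5] y [-44.3  44.6] z [ 3.4 27.4 94.4]
```

```bash
cat >> h.py <<'E'
MY=-0.0203; MO=np.array([550.5+3.7*np.cos(MY),-34.4+3.7*np.sin(MY)])
def mix(x,y,z): c,s=np.cos(MY),np.sin(MY); return np.array([MO[0]+c*x-s*y,MO[1]+s*x+c*y,z])
def tomix(p): c,s=np.cos(MY),np.sin(MY); p=np.asarray(p,float); d=p[:2]-MO; return np.array([c*d[0]+s*d[1],-s*d[0]+c*d[1],p[2]])
def hook(xt,zt,th,h=28.5,y=0):
    c,s=np.cos(th),np.sin(th); k=h-2.5
    g=mix(xt+90*c-k*s,y,zt+90*s+k*c); print('G',g.round(1)); go(g,MY,th)
def lip(h=28.5):
    o=grasp(); M=R.from_rotvec(o['ee_rot']).as_matrix(); g=o['ee_pos']+61*M[:,1]
    t=g+M[:,0]*90+M[:,1]*(h-2.5); print('lip in mixer',tomix(t).round(1),'pitch',np.arcsin(-M[2,0]).round(3),'yaw err',(np.arctan2(-M[1,0],-M[0,0])-MY).round(4))
E
python3 -c "
from h import *
hook(-50,110,0.2)"
```

```text
G [587.2 -35.1 153.4]
d [-0.077   0.0294 -0.2274] r [0.0175 0.2187 0.1932] |d| 242.0 t 23.05 f [ 0.4 -0.6 -1.1] w 11.7
```

```bash
python3 -m jog '[{"claw":-1,"dx":-0.02,"dy":0,"dz":-0.05,"rx":0,"ry":0.1,"rz":0},{"claw":-1,"dx":-0.04,"dy":0,"dz":-0.1,"rx":0.01,"ry":0.2187,"rz":0.1},{"claw":-1,"dx":-0.06,"dy":0,"dz":-0.15,"rx":0.0175,"ry":0.2187,"rz":0.1932},{"claw":-1,"dx":-0.07,"dy":0,"dz":-0.2,"rx":0.0175,"ry":0.2187,"rz":0.1932},{"claw":-1,"dx":-0.077,"dy":0,"dz":-0.2274,"rx":0.0175,"ry":0.2187,"rz":0.1932},{"claw":-1,"dx":-0.077,"dy":0.0294,"dz":-0.2274,"rx":0.0175,"ry":0.2187,"rz":0.1932},{"claw":-1,"dx":-0.077,"dy":0.0294,"dz":-0.2274,"rx":0.0175,"ry":0.2187,"rz":0.1932},{"claw":-1,"dx":-0.077,"dy":0.0294,"dz":-0.2274,"rx":0.0175,"ry":0.2187,"rz":0.1932},{"claw":-1,"dx":-0.077,"dy":0.0294,"dz":-0.2274,"rx":0.0175,"ry":0.2187,"rz":0.1932}]'
python3 - <<'E'
from h import *
lip(); hook(-70,83,0.2)
im,D=capture('top'); np.savez('top3.npz',im=im,D=D); save('top3.png',im,(270,160,410,330),3.5)
im,D=capture('scene'); np.savez('sc3.npz',im=im,D=D); save('sc3.png',im,(220,130,380,280),4)
E
```

```text
time_s: 24.18
ee_pos: [573.4, -34.5, 210.2]
ee_rot: [0.23, 2.13, -2.128]
ft_force: [0.8, 0.2, -1.1]
width: 11.7
grasp pt [585.2 -34.5 150.3] xaxis [ 0.981 -0.021  0.193] f [ 0.8  0.2 -1.1] w 11.7 t 24.18
lip in mixer [-52.3   0.8 107.4] pitch 0.194 yaw err -0.0014
G [567.2 -34.7 126.4]
d [0.0226 0.02   0.0005] r [ 0.0031 -0.0014  0.006 ] |d| 30.0 t 24.18 f [ 0.8  0.2 -1.1] w 11.7
```

View pics/top3.png

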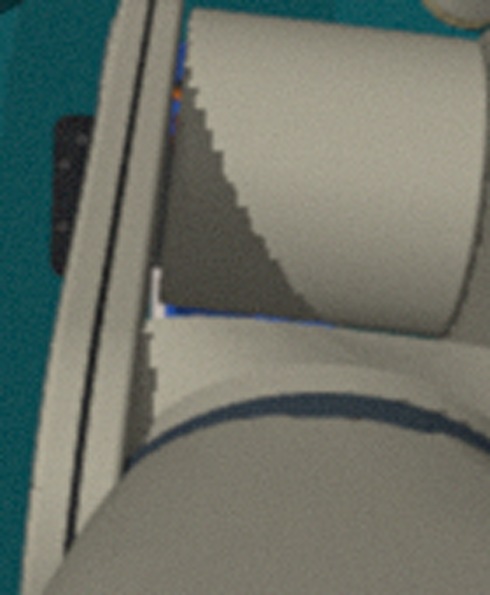

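View pics/sc3.png

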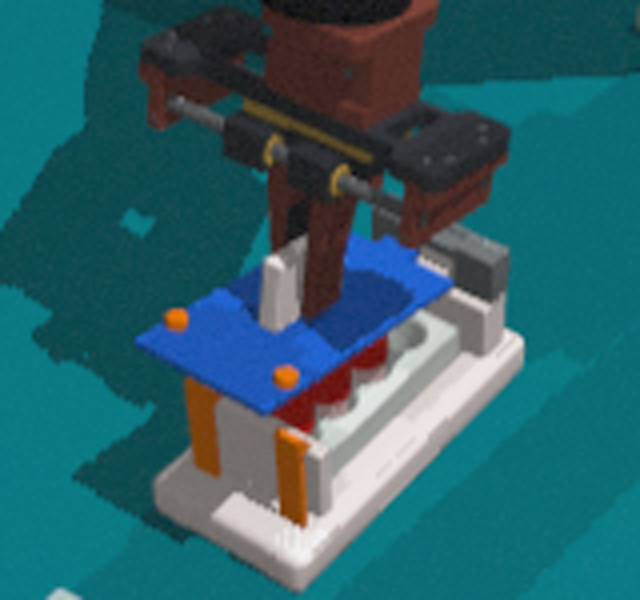

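The scene view shows the cover level side to side, rear up, pads at crop (176,319) and (285,377), over the mixer. I compare the cover's predicted and observed positions with the mixer in this same view.

```bash
python3 - <<'E'
from h import *
o=observe(); M=R.from_rotvec(o['ee_rot']).as_matrix(); g=o['ee_pos']+61*M[:,1]
d=np.load('sc3.npz'); im,D=d['im'],d['D']; P=cloud('scene',D)
roi=np.zeros(D.shape,bool); roi[130:280,220:380]=1
for n,y in(('l',35),('r',-35)):
    p=g-M[:,0]*56-M[:,2]*y+M[:,1]*(28.5-11); print('pad',n,proj('scene',p).round(1),tomix(p).round(1))
for c,a,m in blobs(im,(5,120,60),(20,255,255),(220,130,380,280),10):
    q=np.median(P[m],0); print(c,a,tomix(q).round(1))
d0=np.load('scene0.npz'); P0=cloud('scene',d0['D']); T=np.apply_along_axis(tomix,-1,P0)
r=(abs(T[...,1])<60)&(abs(T[...,0])<115)
m=r&(T[...,2]>89)&(T[...,2]<96)&(T[...,0]<-60); q=T[m]; print('bar',np.percentile(q,[2,50,98],axis=0).round(1))
m=r&(T[...,2]>89)&(T[...,2]<96)&(T[...,0]>60); q=T[m]; print('catch',np.percentile(q,[2,50,98],axis=0).round(1))
m=r&(abs(T[...,2]-42.8)<2)&(abs(T[...,1])<24)&(abs(T[...,0])<80); q=T[m]; print('block',np.percentile(q,[1,50,99],axis=0).round(1))
# plate front region plane from scene now
T3=np.apply_along_axis(tomix,-1,P); h=cv2.cvtColor(im,cv2.COLOR_RGB2HSV); b=roi&(cv2.inRange(h,(105,120,30),(125,255,255))>0)
q=T3[b]; A=np.c_[q[:,0],q[:,1],np.ones(len(q))]; 
for _ in range(4):
    s=np.linalg.lstsq(A,q[:,2],rcond=None)[0]; e=abs(A@s-q[:,2]); k=e<3; A,q=A[k],q[k]
print('plate top z = %.3f x %+.4f y %+.1f'%tuple(s),len(q),'x',np.percentile(q[:,0],[0.3,99.7]).round(1),'y',np.percentile(q[:,1],[.5,99.5]).round(1))
t=g+M[:,0]*80+M[:,1]*(23.5); print('pred front top edge',tomix(t).round(1))
E
```

```text
pad l [291.3 221.6] [ 89.3  35.6 144.1]
pad r [264.1 207.2] [ 89.3 -34.4 143.9]
[322.7 135.5] 10 [ -6.5  41.1 291.2]
[312.5 147.9] 126 [ 25.   40.5 275.2]
[320.9 144.5] 19 [  0.4  41.7 274.7]
[260.3 153.2] 16 [ 46.6 -72.2 232.3]
[286.7 157.9] 10 [ 33.  -14.  240.7]
[307.7 167.4] 17 [ 32.5  33.7 240.3]
[288.8 180.1] 10 [ 35.5 -11.8 188. ]
[326.  179.7] 22 [ 45.3  84.3 241.8]
[263.8 209.2] 25 [ 93.3 -32.1 143. ]
[290.9 223.9] 22 [ 94.9  39.  143.7]
[270.4 236.3] 148 [ 87.  -28.6  61.4]
[292.4 248.7] 163 [86.8 31.5 60.8]
bar [[-97.4 -40.5  89.4]
 [-88.1   0.1  92.5]
 [-79.   41.1  95.3]]
catch [[ 82.6 -36.8  89.2]
 [ 85.8  24.4  90.4]
 [ 88.3  37.4  92.9]]
block [[-76.2 -23.7  40.8]
 [-16.1  -2.8  41.9]
 [ 76.3  23.5  44.5]]
plate top z = 0.242 x +0.1390 y +116.2 193 x [-37.1 117.4] y [-19.7  40.3]
pred front top edge [-43.    0.8 111.9]
```

```bash
python3 -c "
from h import *
lip(); hook(-68,82,0.15)"
```

```text
grasp pt [585.2 -34.5 150.4] xaxis [ 0.981 -0.021  0.193] f [-0.7  0.7 -1. ] w 11.9 t 24.27
lip in mixer [-52.3   0.8 107.5] pitch 0.194 yaw err -0.0013
G [571.3 -34.8 121.2]
d [0.0166 0.026  0.0005] r [ 0.0031 -0.0012 -0.0442] |d| 31.0 t 24.27 f [-0.7  0.7 -1. ] w 11.9
```

```bash
python3 -m jog '[{"claw":-1,"dx":0.005,"dy":0.008,"dz":0.0005,"rx":0.003,"ry":-0.001,"rz":-0.02},{"claw":-1,"dx":0.011,"dy":0.017,"dz":0.0005,"rx":0.003,"ry":-0.001,"rz":-0.044},{"claw":-1,"dx":0.0166,"dy":0.026,"dz":0.0005,"rx":0.003,"ry":-0.001,"rz":-0.044},{"claw":-1,"dx":0.0166,"dy":0.026,"dz":0.0005,"rx":0.003,"ry":-0.001,"rz":-0.044},{"claw":-1,"dx":0.0166,"dy":0.026,"dz":0.0005,"rx":0.003,"ry":-0.001,"rz":-0.044},{"claw":-1,"dx":0.0166,"dy":0.026,"dz":0.0005,"rx":0.003,"ry":-0.001,"rz":-0.044}]'
python3 - <<'E'
from h import *
lip(); hook(-68,78,0.15)
im,D=capture('scene'); P=cloud('scene',D); save('sc4.png',im,(250,140,370,260),5)
o=observe(); M=R.from_rotvec(o['ee_rot']).as_matrix(); g=o['ee_pos']+61*M[:,1]
for n,y in(('l',35),('r',-35)):
    p=g-M[:,0]*56-M[:,2]*y+M[:,1]*(28.5-11); print('pad',n,proj('scene',p).round(1),tomix(p).round(1))
for c,a,m in blobs(im,(5,120,60),(20,255,255),(240,190,310,280),10):
    print(c,a,tomix(np.median(P[m],0)).round(1))
E
```

```text
time_s: 25.02
ee_pos: [562.1, -34.2, 181.2]
ee_rot: [0.183, 2.151, -2.154]
ft_force: [-0.9, -0.7, -1.9]
width: 11.8
grasp pt [571.2 -34.4 120.9] xaxis [ 0.989 -0.02   0.149] f [-0.9 -0.7 -1.9] w 11.8 t 25.02
lip in mixer [-68.1   0.4  81.7] pitch 0.15 yaw err 0.0005
G [571.3 -34.8 117.2]
d [0.0005 0.0037 0.0005] r [0.0002 0.0005 0.0002] |d| 4.0 t 25.02 f [-0.9 -0.7 -1.9] w 11.8
pad l [296.6 229. ] [ 74.9  35.5 111.9]
pad r [270.  214.7] [ 75.  -34.5 111.9]
[269.7 216.9] 24 [ 80.  -31.8 110.4]
[270.5 238.7] 114 [ 86.9 -28.6  53.3]
[296.3 231.1] 24 [ 79.7  38.1 111.1]
[292.7 250.1] 142 [87.  32.8 55.7]
```

View pics/sc4.png

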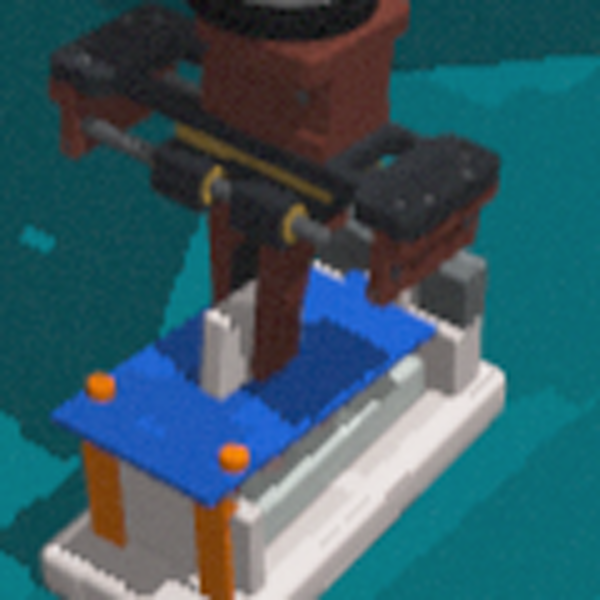

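The cover is tilted just behind the bar, with pads at crop (100,385) and (234,457) and the front edge still clear. I lower it onto the seat by feel.

```bash
python3 -m jog '[{"claw":-1,"dx":0.0005,"dy":0.0025,"dz":0.0004,"rx":0,"ry":0,"rz":0},{"claw":-1,"dx":0.0005,"dy":0.0035,"dz":0.0004,"rx":0,"ry":0,"rz":0},{"claw":-1,"dx":0.0005,"dy":0.0035,"dz":0.0004,"rx":0,"ry":0,"rz":0}]'
python3 -c "
from h import *
lip()"
python3 -m jog '[{"claw":-1,"dx":0.0,"dy":0.001,"dz":0,"rx":0,"ry":0,"rz":0},{"claw":-1,"dx":0.0,"dy":0.002,"dz":0,"rx":0,"ry":0,"rz":0},{"claw":-1,"dx":0.0,"dy":0.002,"dz":0,"rx":0,"ry":0,"rz":0}]'
python3 -c "
from h import *
lip()"
```

```text
time_s: 25.45
ee_pos: [561.8, -34.6, 177.2]
ee_rot: [0.182, 2.152, -2.154]
ft_force: [-0.3, -0.0, -1.6]
width: 11.9
grasp pt [570.8 -34.7 116.9] xaxis [ 0.989 -0.02   0.148] f [-0.3 -0.  -1.6] w 11.9 t 25.45
lip in mixer [-68.5   0.1  77.8] pitch 0.149 yaw err 0.0005
time_s: 25.82
ee_pos: [562.1, -34.6, 175.3]
ee_rot: [0.182, 2.152, -2.154]
ft_force: [-1.3, -0.4, -0.8]
width: 11.6
grasp pt [571.2 -34.7 115. ] xaxis [ 0.989 -0.02   0.148] f [-1.3 -0.4 -0.8] w 11.6 t 25.82
lip in mixer [-68.2   0.   75.9] pitch 0.149 yaw err 0.0006
```

```bash
python3 -m jog '[{"claw":-1,"dx":0.0,"dy":0.001,"dz":0,"rx":0,"ry":0,"rz":0},{"claw":-1,"dx":0.0,"dy":0.001,"dz":0,"rx":0,"ry":0,"rz":0}]'
python3 -c "
from h import *
lip()"
python3 -m jog '[{"claw":-1,"dx":0.0,"dy":0.001,"dz":0,"rx":0,"ry":0,"rz":0},{"claw":-1,"dx":0.0,"dy":0.001,"dz":0,"rx":0,"ry":0,"rz":0}]'
python3 -c "
from h import *
lip()"
```

```text
time_s: 26.08
ee_pos: [562.2, -34.6, 174.3]
ee_rot: [0.182, 2.152, -2.154]
ft_force: [-0.6, -0.3, -0.5]
width: 11.8
grasp pt [571.3 -34.8 114. ] xaxis [ 0.989 -0.02   0.148] f [-0.6 -0.3 -0.5] w 11.8 t 26.07
lip in mixer [-68.1   0.   74.9] pitch 0.149 yaw err 0.0006
time_s: 26.32
ee_pos: [562.4, -34.6, 173.3]
ee_rot: [0.182, 2.152, -2.154]
ft_force: [-0.6, -0.5, -1.6]
width: 11.8
grasp pt [571.4 -34.8 113. ] xaxis [ 0.989 -0.02   0.148] f [-0.6 -0.5 -1.6] w 11.8 t 26.32
lip in mixer [-67.9   0.   73.9] pitch 0.149 yaw err 0.0005
```

```bash
python3 -c "
from h import *
hook(-76,79,0.15)"
```

```text
G [563.3 -34.7 118.2]
d [ 0.0073 -0.0063  0.    ] r [0.0003 0.0005 0.001 ] |d| 10.0 t 26.32 f [-0.6 -0.5 -1.6] w 11.8
```

```bash
python3 -m jog '[{"claw":-1,"dx":0,"dy":-0.005,"dz":0,"rx":0,"ry":0,"rz":0.001},{"claw":-1,"dx":0.0037,"dy":-0.0063,"dz":0,"rx":0,"ry":0,"rz":0.001},{"claw":-1,"dx":0.0073,"dy":-0.0063,"dz":0,"rx":0,"ry":0,"rz":0.001},{"claw":-1,"dx":0.0073,"dy":-0.0063,"dz":0,"rx":0,"ry":0,"rz":0.001}]'
python3 -c "
from h import *
lip()"
python3 -m jog '[{"claw":-1,"dx":0.0,"dy":0.001,"dz":0,"rx":0,"ry":0,"rz":0},{"claw":-1,"dx":0.0,"dy":0.002,"dz":0,"rx":0,"ry":0,"rz":0},{"claw":-1,"dx":0.0,"dy":0.002,"dz":0,"rx":0,"ry":0,"rz":0}]'
python3 -c "
from h import *
lip()"
python3 -m jog '[{"claw":-1,"dx":0.0,"dy":0.001,"dz":0,"rx":0,"ry":0,"rz":0},{"claw":-1,"dx":0.0,"dy":0.001,"dz":0,"rx":0,"ry":0,"rz":0}]'
python3 -c "
from h import *
lip()"
```

```text
time_s: 26.82
ee_pos: [553.8, -34.4, 178.4]
ee_rot: [0.183, 2.151, -2.154]
ft_force: [0.2, -0.9, -0.8]
width: 12.1
grasp pt [562.8 -34.6 118.1] xaxis [ 0.989 -0.02   0.149] f [ 0.2 -0.9 -0.8] w 12.1 t 26.82
lip in mixer [-76.5   0.   79. ] pitch 0.15 yaw err 0.0004
time_s: 27.2
ee_pos: [554.6, -34.4, 176.4]
ee_rot: [0.183, 2.151, -2.154]
ft_force: [-0.6, -0.4, -0.6]
width: 11.8
grasp pt [563.7 -34.6 116.1] xaxis [ 0.989 -0.02   0.149] f [-0.6 -0.4 -0.6] w 11.8 t 27.2
lip in mixer [-75.6   0.   76.9] pitch 0.15 yaw err 0.0005
time_s: 27.45
ee_pos: [554.7, -34.4, 175.5]
ee_rot: [0.183, 2.151, -2.154]
ft_force: [-0.0, -0.8, -1.6]
width: 11.4
grasp pt [563.8 -34.6 115.1] xaxis [ 0.989 -0.02   0.149] f [-0.  -0.8 -1.6] w 11.4 t 27.45
lip in mixer [-75.5   0.   76. ] pitch 0.15 yaw err 0.0005
```

```bash
python3 -m jog '[{"claw":-1,"dx":0.0,"dy":0.001,"dz":0,"rx":0,"ry":0,"rz":0},{"claw":-1,"dx":0.0,"dy":0.001,"dz":0,"rx":0,"ry":0,"rz":0}]'
python3 -c "
from h import *
lip()"
python3 -m jog '[{"claw":-1,"dx":0.0,"dy":0.001,"dz":0,"rx":0,"ry":0,"rz":0},{"claw":-1,"dx":0.0,"dy":0.001,"dz":0,"rx":0,"ry":0,"rz":0}]'
python3 -c "
from h import *
lip()"
```

```text
time_s: 27.7
ee_pos: [554.8, -34.4, 174.5]
ee_rot: [0.183, 2.151, -2.154]
ft_force: [-0.4, -0.1, -1.2]
width: 11.9
grasp pt [563.9 -34.6 114.2] xaxis [ 0.989 -0.02   0.149] f [-0.4 -0.1 -1.2] w 11.9 t 27.7
lip in mixer [-75.4   0.   75. ] pitch 0.15 yaw err 0.0005
time_s: 27.95
ee_pos: [555.0, -34.5, 173.5]
ee_rot: [0.183, 2.151, -2.154]
ft_force: [-0.3, 0.1, -0.7]
width: 11.9
grasp pt [564.1 -34.6 113.2] xaxis [ 0.989 -0.02   0.149] f [-0.3  0.1 -0.7] w 11.9 t 27.95
lip in mixer [-75.2   0.   74. ] pitch 0.15 yaw err 0.0005
```

```bash
python3 -m jog '[{"claw":-1,"dx":-0.0006,"dy":-0.004,"dz":0,"rx":0,"ry":0,"rz":0},{"claw":-1,"dx":0.002,"dy":-0.0044,"dz":0,"rx":0,"ry":0,"rz":0},{"claw":-1,"dx":0.005,"dy":-0.0048,"dz":0,"rx":0,"ry":0,"rz":0},{"claw":-1,"dx":0.007,"dy":-0.0051,"dz":0,"rx":0,"ry":0,"rz":0},{"claw":-1,"dx":0.007,"dy":-0.0051,"dz":0,"rx":0,"ry":0,"rz":0}]'
python3 -c "
from h import *
lip()"
python3 -m jog '[{"claw":-1,"dx":0.002,"dy":-0.0003,"dz":0,"rx":0,"ry":0,"rz":0},{"claw":-1,"dx":0.003,"dy":-0.0005,"dz":0,"rx":0,"ry":0,"rz":0},{"claw":-1,"dx":0.003,"dy":-0.0005,"dz":0,"rx":0,"ry":0,"rz":0}]'
python3 - <<'E'
from h import *
lip()
im,D=capture('scene'); P=cloud('scene',D)
for c,a,m in blobs(im,(5,120,60),(20,255,255),(240,190,320,280),10): print(c,a,tomix(np.median(P[m],0)).round(1))
E
```

```text
time_s: 28.58
ee_pos: [547.1, -34.3, 177.5]
ee_rot: [0.183, 2.151, -2.154]
ft_force: [1.0, 0.8, -0.8]
width: 11.7
grasp pt [556.2 -34.4 117.2] xaxis [ 0.989 -0.02   0.149] f [ 1.   0.8 -0.8] w 11.7 t 28.57
lip in mixer [-83.2   0.   78.1] pitch 0.15 yaw err 0.0005
time_s: 28.95
ee_pos: [544.2, -34.2, 177.6]
ee_rot: [0.183, 2.151, -2.154]
ft_force: [0.2, -0.3, -0.9]
width: 11.7
grasp pt [553.3 -34.4 117.3] xaxis [ 0.989 -0.02   0.149] f [ 0.2 -0.3 -0.9] w 11.7 t 28.95
lip in mixer [-86.    0.   78.1] pitch 0.15 yaw err 0.0005
[275. 213.] 23 [ 61.  -33.2 107.3]
[270.4 236.2] 148 [ 86.8 -28.1  61.8]
[301.7 227.2] 22 [ 61.9  39.1 107.3]
[292.5 248.5] 166 [86.7 31.5 61.3]
```

```bash
python3 -m jog '[{"claw":-1,"dx":0.002,"dy":-0.0003,"dz":0,"rx":0,"ry":0,"rz":0},{"claw":-1,"dx":0.003,"dy":-0.0005,"dz":0,"rx":0,"ry":0,"rz":0},{"claw":-1,"dx":0.003,"dy":-0.0005,"dz":0,"rx":0,"ry":0,"rz":0}]'
python3 -c "
from h import *
lip()"
python3 -m jog '[{"claw":-1,"dx":0.001,"dy":-0.0001,"dz":0,"rx":0,"ry":0,"rz":0},{"claw":-1,"dx":0.0015,"dy":-0.0002,"dz":0,"rx":0,"ry":0,"rz":0},{"claw":-1,"dx":0.0015,"dy":-0.0002,"dz":0,"rx":0,"ry":0,"rz":0}]'
python3 -c "
from h import *
lip()"
```

```text
time_s: 29.38
ee_pos: [541.1, -34.1, 177.7]
ee_rot: [0.183, 2.151, -2.154]
ft_force: [0.0, -0.1, -1.3]
width: 11.7
grasp pt [550.2 -34.3 117.4] xaxis [ 0.989 -0.019  0.149] f [ 0.  -0.1 -1.3] w 11.7 t 29.38
lip in mixer [-89.1   0.   78.2] pitch 0.15 yaw err 0.0006
time_s: 29.75
ee_pos: [539.7, -34.1, 177.7]
ee_rot: [0.183, 2.151, -2.154]
ft_force: [-0.5, -0.1, -0.5]
width: 12.1
grasp pt [548.8 -34.3 117.3] xaxis [ 0.989 -0.02   0.15 ] f [-0.5 -0.1 -0.5] w 12.1 t 29.75
lip in mixer [-90.5   0.   78.2] pitch 0.15 yaw err 0.0005
```

```bash
python3 -m jog '[{"claw":-1,"dx":0.001,"dy":-0.0001,"dz":0,"rx":0,"ry":0,"rz":0},{"claw":-1,"dx":0.002,"dy":-0.0003,"dz":0,"rx":0,"ry":0,"rz":0},{"claw":-1,"dx":0.002,"dy":-0.0003,"dz":0,"rx":0,"ry":0,"rz":0}]'
python3 -c "
from h import *
lip()"
python3 -m jog '[{"claw":-1,"dx":0.0001,"dy":0.001,"dz":0,"rx":0,"ry":0,"rz":0},{"claw":-1,"dx":0.0003,"dy":0.002,"dz":0,"rx":0,"ry":0,"rz":0},{"claw":-1,"dx":0.0003,"dy":0.002,"dz":0,"rx":0,"ry":0,"rz":0}]'
python3 -c "
from h import *
lip()"
```

```text
time_s: 30.12
ee_pos: [538.4, -34.1, 177.9]
ee_rot: [0.185, 2.15, -2.153]
ft_force: [3.0, 0.0, -3.3]
width: 11.9
grasp pt [547.6 -34.3 117.6] xaxis [ 0.988 -0.02   0.151] f [ 3.   0.  -3.3] w 11.9 t 30.12
lip in mixer [-91.7  -0.   78.3] pitch 0.152 yaw err 0.0005
time_s: 30.5
ee_pos: [538.4, -34.1, 176.0]
ee_rot: [0.185, 2.15, -2.153]
ft_force: [4.4, 0.1, 0.6]
width: 11.6
grasp pt [547.6 -34.3 115.7] xaxis [ 0.988 -0.02   0.151] f [4.4 0.1 0.6] w 11.6 t 30.5
lip in mixer [-91.6  -0.   76.4] pitch 0.152 yaw err 0.0005
```

The cheeks stopped the cover at a lip reading of −91.6 mm, against −92 expected, and the heights agree, so it is hooked. I back off slightly and pivot down.

```bash
python3 -c "
from h import *
hook(-90.6,76.6,0.105)"
```

```text
G [550.4 -34.4 111.9]
d [-0.005   0.0042  0.    ] r [ 0.0002  0.0005 -0.0467] |d| 7.0 t 30.5 f [4.4 0.1 0.6] w 11.6
```

```bash
python3 -m jog '[{"claw":-1,"dx":-0.0012,"dy":0.001,"dz":0,"rx":0,"ry":0,"rz":-0.012},{"claw":-1,"dx":-0.0025,"dy":0.0021,"dz":0,"rx":0,"ry":0,"rz":-0.023},{"claw":-1,"dx":-0.0038,"dy":0.0032,"dz":0,"rx":0,"ry":0,"rz":-0.035},{"claw":-1,"dx":-0.005,"dy":0.0042,"dz":0,"rx":0,"ry":0,"rz":-0.0467},{"claw":-1,"dx":-0.005,"dy":0.0042,"dz":0,"rx":0,"ry":0,"rz":-0.0467}]'
python3 - <<'E'
from h import *
lip()
im,D=capture('scene'); save('sc5.png',im,(250,140,370,260),5)
E
```

```text
time_s: 31.12
ee_pos: [543.1, -34.2, 171.9]
ee_rot: [0.133, 2.177, -2.179]
ft_force: [3.5, -0.5, 0.7]
width: 11.8
grasp pt [549.3 -34.3 111.2] xaxis [ 0.995 -0.02   0.102] f [ 3.5 -0.5  0.7] w 11.8 t 31.12
lip in mixer [-91.8   0.   76.1] pitch 0.102 yaw err 0.0006
```

View pics/sc5.png

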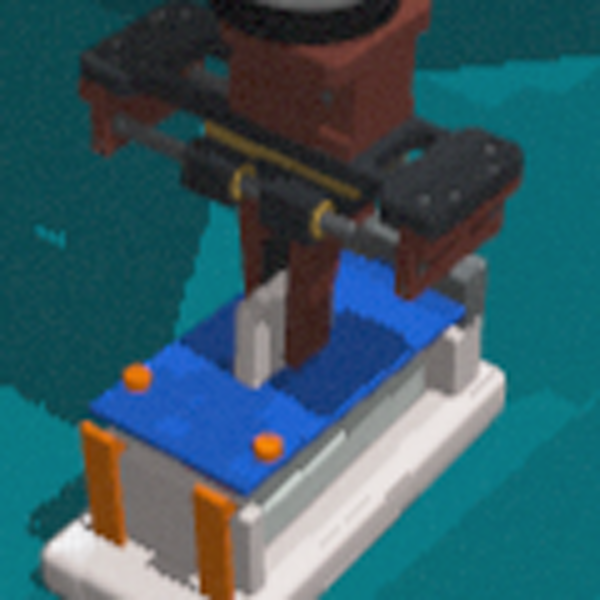

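The front edge is under the bar and the rear edge sits just in front of and above both catches, at crop (95,410) and (245,490). I release and retreat along the tool axis.

```bash
python3 -m jog '[{"claw":-0.4,"dx":0,"dy":0,"dz":0,"rx":0,"ry":0,"rz":0},{"claw":-0.4,"dx":0,"dy":0,"dz":0,"rx":0,"ry":0,"rz":0},{"claw":-0.4,"dx":0,"dy":0,"dz":0,"rx":0,"ry":0,"rz":0},{"claw":-0.4,"dx":0,"dy":-0.02,"dz":0,"rx":0,"ry":0,"rz":0},{"claw":-0.4,"dx":0,"dy":-0.06,"dz":0,"rx":0,"ry":0,"rz":0},{"claw":-0.4,"dx":0,"dy":-0.09,"dz":0,"rx":0,"ry":0,"rz":0},{"claw":-0.4,"dx":0,"dy":-0.09,"dz":0,"rx":0,"ry":0,"rz":0}]'
python3 - <<'E'
from h import *
grasp()
im,D=capture('scene'); P=cloud('scene',D); save('sc6.png',im,(250,140,370,260),5)
for c,a,m in blobs(im,(5,120,60),(20,255,255),(240,190,320,280),10): print(c,a,tomix(np.median(P[m],0)).round(1))
for th in(0.07,0.085,0.1):
  for y in(35,-35): print(th,y,proj('scene',mix(-80+136*np.cos(th)-11*np.sin(th),y,74.5+136*np.sin(th)+11)).round(1))
go(mix(56,35,130),MY)
E
```

```text
time_s: 32.05
ee_pos: [534.8, -34.1, 263.9]
ee_rot: [0.139, 2.174, -2.177]
ft_force: [0.3, 0.5, -0.5]
width: 26.4
grasp pt [541.4 -34.3 203.2] xaxis [ 0.994 -0.02   0.107] f [ 0.3  0.5 -0.5] w 26.4 t 32.05
[276.9 216.5] 24 [ 56.7 -33.1  94.5]
[270.5 235.9] 152 [ 86.8 -28.4  63.2]
[303.  230.8] 23 [58.6 37.2 94.7]
[292.5 248.6] 165 [86.9 31.4 60.2]
0.07 35 [302.8 229. ]
0.07 -35 [276.6 215.1]
0.085 35 [302.8 228.2]
0.085 -35 [276.7 214.3]
0.1 35 [302.9 227.5]
0.1 -35 [276.7 213.5]
d [-0.0682  0.079  -0.0349] r [ 1.000e-04  5.000e-04 -1.051e-01] |d| 110.0 t 32.1 f [-0.2  0.5  0.3] w 26.2
```

View pics/sc6.png

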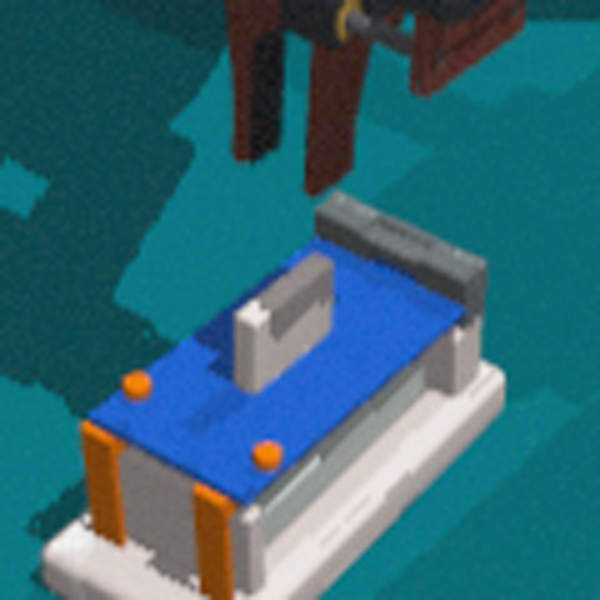

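The cover lies hooked, resting on both noses and tilted slightly, with the gripper clear. I shut the fingers and go above the left pad at crop (267,455).

```bash
python3 -m jog '[{"claw":-1,"dx":-0.0682,"dy":0.0,"dz":-0.0349,"rx":0,"ry":0,"rz":-0.105},{"claw":-1,"dx":-0.0682,"dy":0.03,"dz":-0.0349,"rx":0,"ry":0,"rz":-0.105},{"claw":-1,"dx":-0.0682,"dy":0.065,"dz":-0.0349,"rx":0,"ry":0,"rz":-0.105},{"claw":-1,"dx":-0.0682,"dy":0.065,"dz":-0.0349,"rx":0,"ry":0,"rz":-0.105},{"claw":-1,"dx":-0.0682,"dy":0.065,"dz":-0.0349,"rx":0,"ry":0,"rz":-0.105},{"claw":-1,"dx":-0.0682,"dy":0.065,"dz":-0.0349,"rx":0,"ry":0,"rz":-0.105}]' 20
python3 - <<'E'
from h import *
o=grasp(); M=R.from_rotvec(o['ee_rot']).as_matrix(); print('tip',tomix(o['ee_pos']+80*M[:,1]).round(1)); go(mix(55.5,35,117),MY)
E
```

```text
time_s: 32.85
ee_pos: [609.6, -0.7, 205.4]
ee_rot: [-0.022, -2.212, 2.211]
ft_force: [0.8, -0.1, 1.2]
width: 0.2
grasp pt [609.6  -0.7 144.4] xaxis [ 1.   -0.02  0.  ] f [ 0.8 -0.1  1.2] w 0.2 t 32.85
tip [ 54.7  34.9 125.4]
d [-0.0008  0.0274 -0.0001] r [ 0.0002  0.0003 -0.0002] |d| 27.0 t 32.85 f [ 0.8 -0.1  1.2] w 0.2
```

```bash
python3 -m jog '[{"claw":-1,"dx":-0.0008,"dy":0.015,"dz":0,"rx":0,"ry":0,"rz":0},{"claw":-1,"dx":-0.0008,"dy":0.026,"dz":0,"rx":0,"ry":0,"rz":0},{"claw":-1,"dx":-0.0008,"dy":0.028,"dz":0,"rx":0,"ry":0,"rz":0},{"claw":-1,"dx":-0.0008,"dy":0.03,"dz":0,"rx":0,"ry":0,"rz":0},{"claw":-1,"dx":-0.0008,"dy":0.032,"dz":0,"rx":0,"ry":0,"rz":0},{"claw":-1,"dx":-0.0008,"dy":0.032,"dz":0,"rx":0,"ry":0,"rz":0}]'
python3 -m jog '[{"claw":-1,"dx":0,"dy":0.001,"dz":0,"rx":0,"ry":0,"rz":0},{"claw":-1,"dx":0,"dy":0.002,"dz":0,"rx":0,"ry":0,"rz":0},{"claw":-1,"dx":0,"dy":0.002,"dz":0,"rx":0,"ry":0,"rz":0}]'
python3 -m jog '[{"claw":-1,"dx":0,"dy":0.001,"dz":0,"rx":0,"ry":0,"rz":0},{"claw":-1,"dx":0,"dy":0.002,"dz":0,"rx":0,"ry":0,"rz":0},{"claw":-1,"dx":0,"dy":0.002,"dz":0,"rx":0,"ry":0,"rz":0}]'
```

```text
time_s: 33.6
ee_pos: [609.9, -0.4, 172.5]
ee_rot: [-0.02, -2.211, 2.21]
ft_force: [-1.8, 2.3, 3.7]
width: 0.4
time_s: 33.98
ee_pos: [610.2, -0.5, 170.2]
ee_rot: [-0.021, -2.211, 2.21]
ft_force: [-1.0, 2.5, 4.0]
width: 0.5
time_s: 34.35
ee_pos: [610.3, -0.5, 168.3]
ee_rot: [-0.021, -2.212, 2.211]
ft_force: [-0.4, 2.6, 4.4]
width: 0.4
```

```bash
python3 -m jog '[{"claw":-1,"dx":0,"dy":0.001,"dz":0,"rx":0,"ry":0,"rz":0},{"claw":-1,"dx":0,"dy":0.0015,"dz":0,"rx":0,"ry":0,"rz":0},{"claw":-1,"dx":0,"dy":0.0015,"dz":0,"rx":0,"ry":0,"rz":0}]'
python3 -m jog '[{"claw":-1,"dx":0,"dy":0.001,"dz":0,"rx":0,"ry":0,"rz":0},{"claw":-1,"dx":0,"dy":0.001,"dz":0,"rx":0,"ry":0,"rz":0}]'
python3 -m jog '[{"claw":-1,"dx":0,"dy":0.001,"dz":0,"rx":0,"ry":0,"rz":0},{"claw":-1,"dx":0,"dy":0.001,"dz":0,"rx":0,"ry":0,"rz":0}]'
```

```text
time_s: 34.72
ee_pos: [609.7, -0.8, 166.1]
ee_rot: [-0.019, -2.21, 2.21]
ft_force: [0.1, -0.5, -0.6]
width: 0.1
time_s: 34.98
ee_pos: [609.8, -0.8, 165.6]
ee_rot: [-0.02, -2.211, 2.211]
ft_force: [-0.2, -0.7, 1.9]
width: 0.1
time_s: 35.22
ee_pos: [609.9, -0.7, 165.3]
ee_rot: [-0.02, -2.211, 2.211]
ft_force: [-3.0, -0.9, 8.6]
width: 0.3
```

The force fell to zero (the left catch snapped) and then rose again at a tip height of 85.3 mm, which is seated. Now the right pad.

```bash
python3 -m jog '[{"claw":-1,"dx":0,"dy":-0.02,"dz":0,"rx":0,"ry":0,"rz":0},{"claw":-1,"dx":0,"dy":-0.06,"dz":0,"rx":0,"ry":0,"rz":0},{"claw":-1,"dx":0,"dy":-0.06,"dz":0.035,"rx":0,"ry":0,"rz":0},{"claw":-1,"dx":0,"dy":-0.06,"dz":0.07,"rx":0,"ry":0,"rz":0},{"claw":-1,"dx":0,"dy":-0.03,"dz":0.07,"rx":0,"ry":0,"rz":0},{"claw":-1,"dx":0,"dy":-0.018,"dz":0.07,"rx":0,"ry":0,"rz":0},{"claw":-1,"dx":0,"dy":-0.018,"dz":0.07,"rx":0,"ry":0,"rz":0}]'
python3 - <<'E'
from h import *
o=grasp(); M=R.from_rotvec(o['ee_rot']).as_matrix(); print('tip',tomix(o['ee_pos']+80*M[:,1]).round(1))
im,D=capture('scene'); P=cloud('scene',D)
for c,a,m in blobs(im,(5,120,60),(20,255,255),(240,190,320,280),10): print(c,a,tomix(np.median(P[m],0)).round(1))
E
```

```text
time_s: 36.1
ee_pos: [608.3, -70.2, 182.2]
ee_rot: [-0.018, -2.211, 2.21]
ft_force: [-0.1, -0.7, 0.2]
width: 0.0
grasp pt [608.1 -70.2 121.2] xaxis [ 1.    -0.019 -0.003] f [-0.1 -0.7  0.2] w 0.0 t 36.1
tip [ 54.5 -34.6 102.2]
[301.3 199.3] 17 [ 72.   47.5 193.3]
[278.3 207.8] 24 [ 59.9 -24.  126.7]
[277.2 218.4] 23 [ 60.3 -29.2  89.5]
[269.5 236.9] 146 [ 89.9 -28.4  62.6]
[303.1 234.8] 21 [58.9 37.7 83.9]
[292.5 249. ] 158 [86.9 32.1 59.8]
```

```bash
python3 -m jog '[{"claw":-1,"dx":-0.001,"dy":0.008,"dz":0,"rx":0,"ry":0,"rz":0},{"claw":-1,"dx":-0.001,"dy":0.01,"dz":0,"rx":0,"ry":0,"rz":0},{"claw":-1,"dx":-0.001,"dy":0.012,"dz":0,"rx":0,"ry":0,"rz":0},{"claw":-1,"dx":-0.001,"dy":0.012,"dz":0,"rx":0,"ry":0,"rz":0}]'
python3 -m jog '[{"claw":-1,"dx":0,"dy":0.001,"dz":0,"rx":0,"ry":0,"rz":0},{"claw":-1,"dx":0,"dy":0.002,"dz":0,"rx":0,"ry":0,"rz":0},{"claw":-1,"dx":0,"dy":0.002,"dz":0,"rx":0,"ry":0,"rz":0}]'
python3 -m jog '[{"claw":-1,"dx":0,"dy":0.001,"dz":0,"rx":0,"ry":0,"rz":0},{"claw":-1,"dx":0,"dy":0.0015,"dz":0,"rx":0,"ry":0,"rz":0},{"claw":-1,"dx":0,"dy":0.0015,"dz":0,"rx":0,"ry":0,"rz":0}]'
```

```text
time_s: 36.65
ee_pos: [609.7, -70.6, 170.7]
ee_rot: [-0.02, -2.211, 2.211]
ft_force: [-0.4, 0.3, -0.3]
width: 0.7
time_s: 37.02
ee_pos: [609.7, -70.7, 168.7]
ee_rot: [-0.021, -2.211, 2.211]
ft_force: [0.7, -0.3, 1.4]
width: 0.7
time_s: 37.4
ee_pos: [609.3, -70.4, 166.8]
ee_rot: [-0.019, -2.211, 2.21]
ft_force: [-0.3, -0.5, -0.3]
width: 0.3
```

```bash
python3 -m jog '[{"claw":-1,"dx":0,"dy":0.001,"dz":0,"rx":0,"ry":0,"rz":0},{"claw":-1,"dx":0,"dy":0.001,"dz":0,"rx":0,"ry":0,"rz":0}]'
python3 -m jog '[{"claw":-1,"dx":0,"dy":0.001,"dz":0,"rx":0,"ry":0,"rz":0},{"claw":-1,"dx":0,"dy":0.001,"dz":0,"rx":0,"ry":0,"rz":0}]'
```

```text
time_s: 37.65
ee_pos: [609.3, -70.5, 165.8]
ee_rot: [-0.019, -2.211, 2.21]
ft_force: [-1.1, 0.4, -0.2]
width: 0.3
time_s: 37.9
ee_pos: [609.5, -70.6, 165.4]
ee_rot: [-0.02, -2.211, 2.21]
ft_force: [-0.9, 0.9, 2.9]
width: 0.7
```

```bash
python3 -m jog '[{"claw":-1,"dx":0,"dy":0.0008,"dz":0,"rx":0,"ry":0,"rz":0},{"claw":-1,"dx":0,"dy":0.0008,"dz":0,"rx":0,"ry":0,"rz":0}]'
python3 -m jog '[{"claw":-1,"dx":0,"dy":-0.03,"dz":0,"rx":0,"ry":0,"rz":0},{"claw":-1,"dx":0,"dy":-0.09,"dz":0,"rx":0,"ry":0,"rz":0},{"claw":-1,"dx":0,"dy":-0.14,"dz":0.04,"rx":0,"ry":0,"rz":0},{"claw":-1,"dx":0,"dy":-0.15,"dz":0.1,"rx":0,"ry":0,"rz":0},{"claw":-1,"dx":0.05,"dy":-0.15,"dz":0.16,"rx":0,"ry":0,"rz":0},{"claw":-1,"dx":0.05,"dy":-0.15,"dz":0.22,"rx":0,"ry":0,"rz":0},{"claw":-1,"dx":0.05,"dy":-0.15,"dz":0.22,"rx":0,"ry":0,"rz":0},{"claw":-1,"dx":0.05,"dy":-0.15,"dz":0.22,"rx":0,"ry":0,"rz":0}]'
python3 - <<'E'
from h import *
im,D=capture('scene'); P=cloud('scene',D); save('sc7.png',im,(180,120,480,345),2.6)
for c,a,m in blobs(im,(5,120,60),(20,255,255),(240,190,320,280),10): print(c,a,tomix(np.median(P[m],0)).round(1))
it,Dt=capture('top'); save('top7.png',it,(290,170,400,320),4); Q=cloud('top',Dt); T=np.apply_along_axis(tomix,-1,Q)
h=cv2.cvtColor(it,cv2.COLOR_RGB2HSV); b=cv2.inRange(h,(105,120,40),(125,255,255))>0
b&=(abs(T[...,0])<90)&(abs(T[...,1])<50); q=T[b]; A=np.c_[q[:,:2],np.ones(len(q))]
for _ in range(4):
    s=np.linalg.lstsq(A,q[:,2],rcond=None)[0]; k=abs(A@s-q[:,2])<3; A,q=A[k],q[k]
print('plate',s.round(4),len(q),np.percentile(q[:,:2],[1,99],axis=0).round(1))
for c,a,m in blobs(it,(5,120,60),(20,255,255),(310,185,375,240),5): print('top',c,a,tomix(np.median(Q[m],0)).round(1))
E
```

```text
time_s: 38.15
ee_pos: [609.6, -70.6, 165.2]
ee_rot: [-0.02, -2.211, 2.21]
ft_force: [-3.8, 0.6, 9.3]
width: 0.1
time_s: 39.15
ee_pos: [555.3, -289.9, 314.0]
ee_rot: [-0.022, -2.211, 2.209]
ft_force: [-0.8, 1.2, -0.1]
width: 0.8
[276.  221.2] 23 [ 62.1 -32.1  83.8]
[270.4 236.4] 146 [ 86.7 -28.7  59.9]
[302.  235.5] 20 [61.8 37.4 83.3]
[292.5 249. ] 158 [86.9 31.5 59.2]
plate [-7.00000e-04  1.00000e-04  8.00377e+01] 3460 [[-76.4 -38.9]
 [ 78.3  41.5]]
top [326.1 199.9] 56 [80.7 29.9 90.4]
top [359.3 200.8] 56 [ 80.7 -29.6  89.6]
top [322.2 212.8] 31 [57.2 36.4 86.1]
top [361.2 213.8] 31 [ 57.6 -33.3  85.7]
```

View pics/sc7.png

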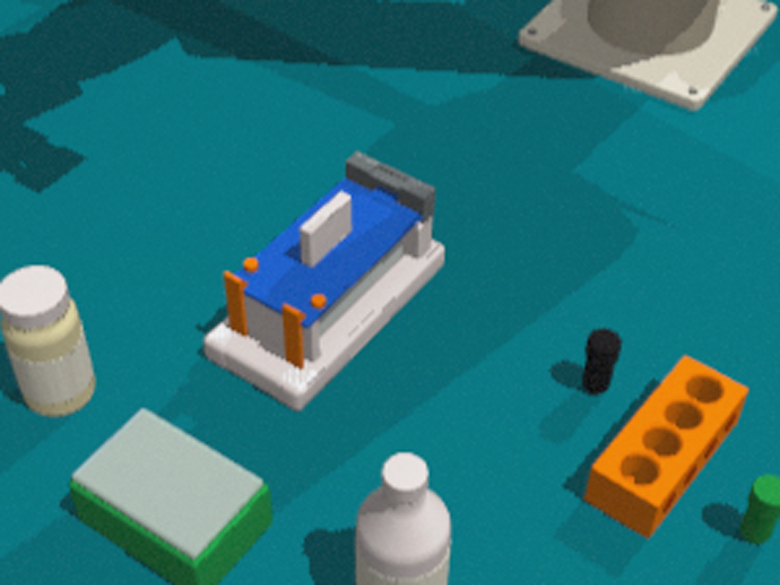

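View pics/top7.png

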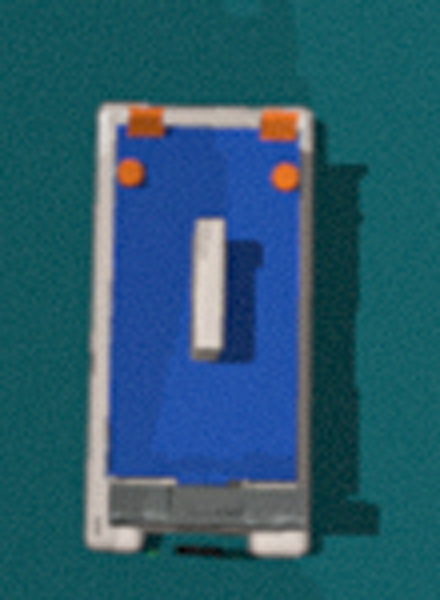

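The cover lies flat, with a slope under 0.001, and both catches sit over its rear edge at crop (146,122) and (278,125). The rack is empty and the bottles stand. I hand it in.

```bash
python3 -c "
from h import *
print(manip.job_done())"
```

```text
the job is handed in; nothing more can be done
None
```

The job is done and handed in at about 39 s on the robot clock. `job_done()` reported no verdict.

- **Vials:** I moved the three red-capped vials (the fourth was absent) into the second, third and fourth wells. The camera put their cap tops at about 71 mm, the same reading they gave in the rack, so they are fully down.
- **Cover:** I hooked it with the rear held up. The cheeks stopped it at a lip reading of −91.6 mm, against −92 mm expected. I then pivoted it down, let it go and pressed the left button, then the right.
- **Last look:** The plate's slope is under 0.001 rad and its top reads 80 mm. The nominal is 79 mm, and that camera reads about 1 mm high elsewhere too. Both pads are equally low, both catches sit over the rear edge, and the gripper is clear. The rack is empty and both bottles are standing. I judged their positions only by eye.

**Things that disagreed:**
- **Pad readings:** The scene camera's pad readings were 4–5 mm further back than the arm's own figures, probably because it also sees the buttons' sides. The contact stop agreed with the arm.
- **Seat by feel:** Feeling for the front seat outside the slot found nothing.
- **Tilt fit:** One tilt fit of the plate in that view was bad, so I ignored it.
- **Right catch:** No clear force peak was recorded when the right catch snapped. I judged that catch by the pad height, the firm contact at 85 mm and the pictures.

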